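Hang a roller carrier on the gravity rail and send it to the stop

TASK

Pick up the roller carrier, hook it over the uphill end of the sloping rail and lower it gently until its wheels bear on the rail while you still hold it. Keep it on the rail and push it downhill through the spring gate, then let go a little past the gate, well short of the stop, so that it rolls by itself all the way to the buffer and the gate has shut behind it. The rail's height is not exactly known, so feel for it; never press or knock hard on the rail stand, and leave the basket, the calculator and the cup where they are.

Things in the scene. Friction and masses are not known exactly. Their poses are not given: they have to be found in the camera images.
- carrier: Loose carrier, 0.46 kg (x0.8 to 1.25), upright. Origin: centre of underside, z up, y = rolling direction. Below: white cassette 44 (x) x 90 (y) x 50 (z) mm. A steel spine (x -25 to -20, 36 mm wide) on the -x side rises to a steel head, z 126 to 152, x -25 to 19, y -38 to 38. The hook's throat opens to +x: free from z 50 (cassette top) to z 114 (wheel flanges).
- handle (a point): Grip point of the carrier's grey plastic handle tab, which stands on the head: 14 (x) x 40 (y) mm, z 152 to 195 in the carrier's frame. This point is at z 177, 18 mm under the tab's top, on the carrier's axis. Grip from above, either way round.
- wheel_line (a point): Point of the carrier at z 118, midway between its two black grooved wheels (at y -18 and +18, tread radius 11, flange radius 15, 16 mm between flanges) at tread bottom: with the wheels on the rail it lies on the middle of the rail's top face. The wheels turn freely with slight drag: the carrier rolls at about 0.3 m/s.
- wheel0: The carrier's uphill wheel: a black grooved roller, origin at its centre (carrier x 0, y -18, z 129 mm). It turns about the carrier's x axis.
- wheel1: The carrier's downhill wheel: a black grooved roller, origin at its centre (carrier x 0, y +18, z 129 mm). It turns about the carrier's x axis.
- stand: Fixed rail stand. Origin: centre under its grey base plate 100 x 500 x 12 mm; +y downhill. A steel bar 12 mm wide and 12 high, 460 long, above x 0, falls 7 degrees (0.122 rad) to +y; posts under it at y -215 and +215. Hook the carrier on from the -x side, its y along the stand's y. The rail gives down on springs, 3 N per mm, up to 20 mm.
- load_point (a point): Where to set the wheel_line on: the NOMINAL middle of the rail's top face uphill of the gate (stand x 0, y -135, z 207 mm; y -155 to -115 will do). The point is fixed to the stand's base; the legs are telescopic, so the whole rail, gate and stop truly sit anywhere from 20 mm below to 20 mm above nominal (not reported: find it by touch or sight).
- gate_point (a point): Nominal middle of the rail's top where the gate crosses it (stand y -58), height uncertain as for load_point. The carrier's head meets the gate with wheel_line at about stand y -100. The gate rubs along the head's +x side, holding a released carrier back, until wheel_line is past stand y +15; let go at +20 to +50.
- stop_point (a point): Nominal place of wheel_line when the carrier rests against the stop (stand y about +125), height uncertain as for load_point. The stop is a round black rubber buffer, 24 mm across, sprung (gives up to 12 mm), on a steel bracket at the rail's low end.
- gate (a joint): Spring gate: a paddle 47 mm long, 16 high, on an upright pin 47 mm to the +x side of the rail, across the rail 13 to 29 mm above its top. 0 = shut; grows to 1.35 rad as it swings downhill. It does not swing uphill. About 2 to 4 N along the rail opens it; the carrier's own weight cannot. It springs shut once the carrier is past.
- basket: Bystander: white open plastic basket 160 x 240 x 70 mm, origin at the centre of its underside.
- calculator: Bystander: flat grey desk calculator 130 x 80 x 16 mm, origin at the centre of its underside.
- cup: Bystander: black cup, 66 mm across, 80 mm high, origin at the centre of its underside.
Mind the look-alikes: they are no part of the job. What is shaped like the carrier but blue or yellow is not meant.

How it is judged:
By the outcome, as a careful person would: the job done as asked, in the order asked, and still so for the second after the job is handed in, with the robot touching nothing.
It also fails if it takes over 61 s, if anything falls off the work surface, if the arm or the gripper's body presses on something with over 40 N, if the wrist force passes 120 N, or if a joint passes its speed limit or range.

ROBOT

A 7-joint arm with a two-finger parallel gripper is mounted at the origin on the work surface. World frame = base frame: x ahead of the robot, y to its left, z up, the work surface at z = 0. Lengths are in m, angles in rad, forces in N, time in s.
With the tool pointing down it reaches from about 0.425 to 0.925 m from the base axis. Payload 6.8 kg.
Tool frame: the origin (TCP) lies between the finger pads; the fingertips stand r.tip_extent ahead of it and the grasp point (between the pads) lies 5 mm behind it (r.tip_extent is the distance from the TCP to the fingertips, in m); y points along the fingers, x is the direction in which the jaws open and shut, and the axes are right-handed (so a half turn about y gives the same grasp; the last joint's range is limited). The gripper opens to 85 mm and grips with 20 to 120 N. Pads are 22 mm wide; open, the fingers measure 114 mm over their backs; the gripper's body (76 mm by 85 mm) begins 54 mm behind the grasp point. The pads swing forward as they close: fully open they stand 13 mm farther back than shut.
Start: joints at [-1.256, 0.477, 0.022, 1.555, -0.011, 1.109, -0.083], TCP at [0.277, 0.616, 0.245] pointing down, gripper open.
Joint ranges: [-2.96, 2.96], [-0.34, 2.1], [-1.41, 1.46], [0.24, 2.44], [-1.37, 4.51], [0.17, 1.92], [-2.96, 2.96]. Speed limits (rad/s): [2.39, 2.39, 3.14, 3.14, 3.14, 3.14, 3.14].

INTERFACE

Orientations are given as a rotation vector (axis times angle).
In Python, from bench import r gives the robot as it stands.
- The arm moves only by the tool send_rows, never from a script. Its argument "plan" is a list of rows, each a list of 5 numbers: the shift along the tool's x, y, z in cm, then the turn about the tool's y in degrees, then the opening, from 0 (shut) to 1 (fully open). In form: [[dx, dy, dz, spin, grip], ...]. A call has 1 to 12 rows; each row shifts and turns the commanded pose from where the row before left it, along the tool's axes as they then stand; what a row does not reach is not made up. A row lasts 1/8 s, in which the tool goes at most 62.5 mm and 10.7 degrees, less where a joint would pass 70% of its speed; a pose out of reach is approached as far as the arm can. A call is refused whole if a number of a shift passes 6.25 or a number of a turn 10.7, either way. A call with a gripper value outside its range is refused whole. The fingers move at their own pace and stop on an object; "force" is the grip in N (left out, the last holds). Time passes only in rows, so rows that do not move let the fingers close. It gives the time, the measured TCP pose, the force and the opening at its end, in the units of the state.
- r.get_obs(): the state, without advancing time (a new reading comes with each control period).
- r.grab_frame(name): name is "scene" or "side" or "wrist"; returns a dict with "image" (400x640x3 uint8, red, green, blue), "camera_matrix" (3x3 intrinsics, pixels), "D" ([k1, k2, p1, p2, k3] as OpenCV has them; the pictures are not rectified), "cam_to_world" (4x4, takes a point from camera to world coordinates). Camera axes: x right, y down, z forward; pixel columns grow to the right and rows downward; lengths in m; the calibration is good to about 2 mm. A picture is of the moment at which its call begins. There is no depth.
- r.hand_in(): hands the job in, once; it reports no verdict.
Trained networks look in the newest picture that a camera, given by its name, has taken for a name from the list of things; names that differ only in an ending like _2 or _b are one class to them, and where a whole thing is asked for, a point or a joint stands for the part that bears it (a point fixed in the world has none). Each returns a list of dicts, best first, with "p" (0 to 1); they miss things now and then, are a little off and sometimes report something else, mostly with a low value. They report only what shows in the picture. A call takes as long as a camera call. They do not tell look-alikes from the thing itself.
- r.recognise(camera, target): "rect" ([left, top, right, bottom] in pixels, round what is visible of it).
The state is a dict: "clock": time; "joints": joint angles; "qvel": joint speeds; "tau": joint torques, N m; "tcp_pos": TCP position; "orientation": TCP orientation; "contact_force": force on the tool from outside, world axes, zero at the start; "moment": the same for the moment, N m; "grip_width": finger opening in m.
Only numpy, scipy, OpenCV 4.12 (cv2) and the standard library are available. Lean on these libraries where they do the work, as an engineer would, in place of code of your own. Each camera call takes 0.05 s, during which the arm holds its last target.

## Working session

There is one attempt and no reset: what is moved stays moved. The work goes in short steps, Python scripts to look and compute and a tool call to move; the robot and the scene stay as the last step left them, time stands still between calls to the robot, and variables do not carry over. Pictures are saved under pics/ and viewed, and the job is handed in when it is done.

Besides the shell and the picture viewer there is one more tool, called after "Request:" by a JSON object that holds its "method" and its "body", one argument or row to a line. send_rows: Moves the arm, as the interface text tells. Its arguments: {"type":"object","properties":{"plan":{"type":"array","items":{"type":"array","items":{"type":"number"}}},"force":{"type":"number"}},"required":["plan"]}

```bash
ls; mkdir -p pics
python3 - <<'E'
from bench import r
import cv2
o=r.get_obs()
for k,v in o.items(): print(k,v)
print(r.tip_extent)
for n in ["scene","side","wrist"]:
    f=r.grab_frame(n); cv2.imwrite(f"pics/{n}0.png",f["image"][:,:,::-1])
    print(n,f["camera_matrix"],f["D"],f["cam_to_world"])
    for t in ["carrier","handle","wheel0","wheel1","stand","gate"]:
        try: print(t,[(d["p"],[round(x) for x in d["rect"]]) for d in r.recognise(n,t)])
        except Exception as e: print(t,e)
print(r.get_obs()["clock"])
E
```

```text
pics
clock 0.0
joints [-1.25609216  0.47780619  0.02232216  1.55645559 -0.0114934   1.10929896
 -0.08315199]
qvel [ 7.78388901e-05 -2.02982240e-03 -1.01489500e-03 -2.58950742e-04
 -1.46741630e-03 -1.11493741e-03 -2.89792674e-04]
tau [-5.98123770e-04 -5.96440315e+01  1.60748418e+00 -2.81208247e+01
  1.24620635e-02  9.02533997e-03 -7.05655950e-06]
tcp_pos [0.27673568 0.61503936 0.24431952]
orientation [-1.38119554 -0.8913022   0.89371465]
contact_force [-0.55548394 -0.69448     0.3410161 ]
moment [-0.0169075  -0.00634142 -0.01349457]
grip_width 0.08514314371610071
0.014
scene [[406.01982744   0.         319.98067572]
 [  0.         406.01982744 200.88312211]
 [  0.           0.           1.        ]] [0.01196645 0.         0.         0.         0.        ] [[-0.84748761  0.36374328 -0.38659486  1.04269364]
 [ 0.53075105  0.59199482 -0.60650265  0.73520385]
 [ 0.00825089 -0.7191891  -0.6947654   1.03290107]
 [ 0.          0.          0.          1.        ]]
carrier [(0.97, [281, 100, 300, 145]), (0.6, [278, 141, 299, 193]), (0.59, [249, 186, 278, 240]), (0.56, [290, 118, 311, 167])]
ha
[... 787 characters left out ...]
236, 363, 292])]
handle [(0.91, [326, 265, 354, 320]), (0.86, [345, 236, 360, 291]), (0.86, [365, 201, 385, 248]), (0.72, [338, 298, 367, 351])]
wheel0 []
wheel1 []
stand [(0.79, [290, 154, 346, 263])]
gate [(0.63, [319, 176, 335, 182])]
wrist [[320.49355118   0.         322.20877188]
 [  0.         320.49355118 196.38740611]
 [  0.           0.           1.        ]] [-0.01187029  0.          0.          0.          0.        ] [[ 0.41045537  0.86646709  0.28418511  0.20291242]
 [ 0.91188011 -0.38966474 -0.12898079  0.65045164]
 [-0.00102069  0.31208361 -0.95005409  0.37391326]
 [ 0.          0.          0.          1.        ]]
carrier []
handle []
wheel0 []
wheel1 []
stand []
gate []
1.05
```

View pics/scene0.png

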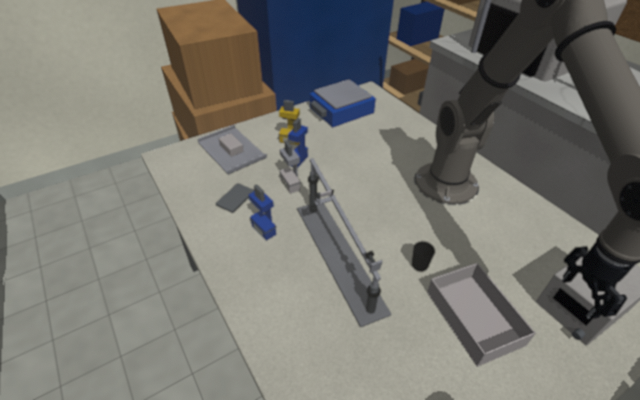

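View pics/side0.png

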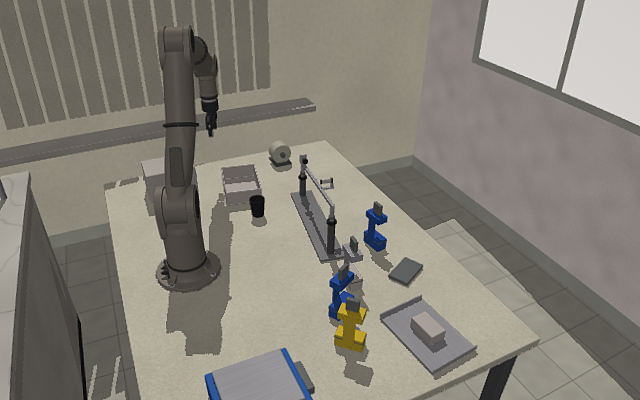

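View pics/wrist0.png

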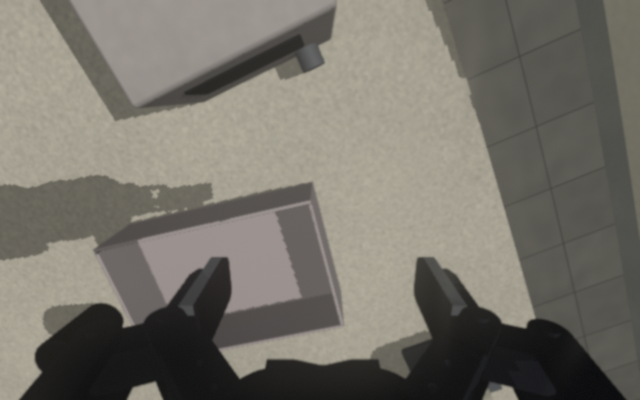

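Run:
```python
import cv2,numpy as np
a=cv2.imread("pics/scene0.png")[85:335,210:410]; b=cv2.imread("pics/side0.png")[140:360,270:430]
a=cv2.resize(a,None,fx=3,fy=3,interpolation=cv2.INTER_CUBIC); 
cv2.imwrite("pics/a0.png",a[:600]);
cv2.imwrite("pics/a1.png",cv2.resize(cv2.imread("pics/scene0.png")[90:210,240:380],None,fx=5,fy=5,interpolation=cv2.INTER_CUBIC))
cv2.imwrite("pics/b0.png",cv2.resize(b[:150],None,fx=4,fy=4,interpolation=cv2.INTER_CUBIC))
```

```text
(no output)
```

View pics/a1.png

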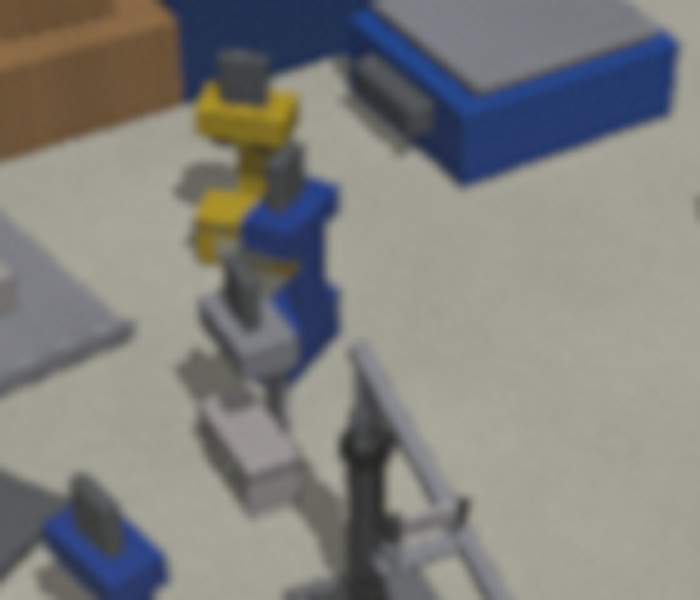

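View pics/b0.png

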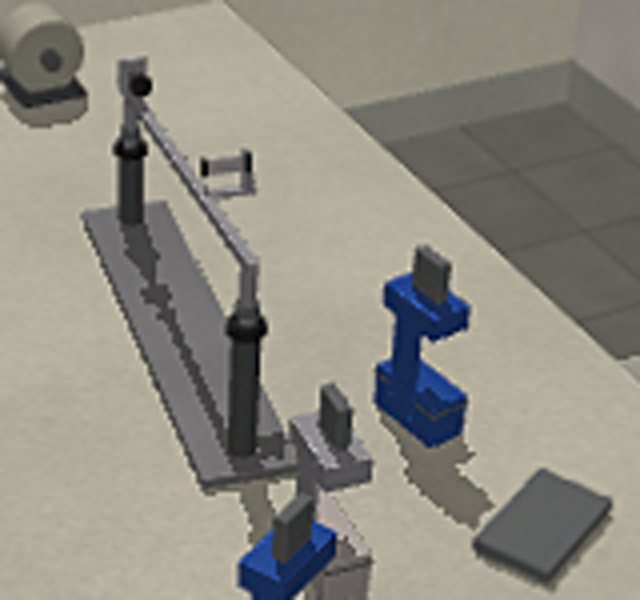

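View pics/a0.png

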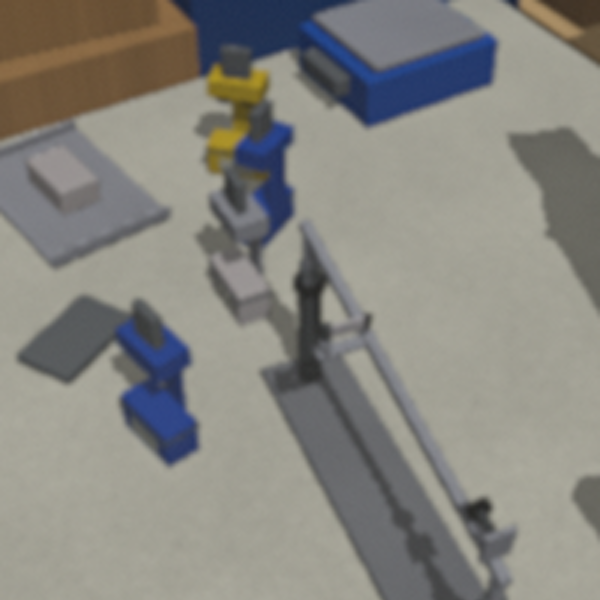

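```bash
cat > h.py <<'E'
import numpy as np,cv2
from scipy.spatial.transform import Rotation as Rn
from bench import r
CAM={"scene":(np.array([[406.01982744,0,319.98067572],[0,406.01982744,200.88312211],[0,0,1]]),np.array([0.01196645,0,0,0,0]),np.array([[-0.84748761,0.36374328,-0.38659486,1.04269364],[0.53075105,0.59199482,-0.60650265,0.73520385],[0.00825089,-0.7191891,-0.6947654,1.03290107],[0,0,0,1]])),
"side":(np.array([[475.04051826,0,318.61829357],[0,475.04051826,202.66154509],[0,0,1]]),np.array([-0.10666806,0,0,0,0]),np.array([[0.90437503,-0.22101391,0.36504611,-0.14318855],[-0.42648418,-0.49764214,0.75529037,-1.39697096],[0.01473266,-0.83875214,-0.54431406,1.16419931],[0,0,0,1]]))}
def proj(P,K,D,T):
    Ti=np.linalg.inv(T); P=np.atleast_2d(P).astype(float)
    return cv2.projectPoints(P,cv2.Rodrigues(Ti[:3,:3])[0],Ti[:3,3],K,D)[0][:,0]
def ray(uv,K,D,T):
    n=cv2.undistortPoints(np.array([[uv]],float),K,D)[0,0]; return T[:3,3],T[:3,:3]@np.array([n[0],n[1],1])
def onz(uv,z,K,D,T):
    o,d=ray(uv,K,D,T); return o+d*(z-o[2])/d[2]
def pose(x,y,yaw,P,z=0):
    P=np.atleast_2d(P)/1000.; c,s=np.cos(yaw),np.sin(yaw)
    return np.c_[x+c*P[:,0]-s*P[:,1],y+s*P[:,0]+c*P[:,1],z+P[:,2]]
def tri(obs):
    A=np.zeros((3,3));b=np.zeros(3)
    for uv,c in obs:
        o,d=ray(uv,*c);d=d/np.linalg.norm(d);M=np.eye(3)-np.outer(d,d);A+=M;b+=M@o
    return np.linalg.solve(A,b)
E
python3 - <<'E'
from h import *
o=r.get_obs(); R=Rn.from_rotvec(o["orientation"]).as_matrix(); print(R.round(3))
S=CAM["scene"];D=CAM["side"]
# stand base corners
for uv in [(299,209),(361,325),(389,317),(316,200)]: print("sc",onz(uv,.012,*S).round(3))
for uv in [(290,194),(321,262),(346,257),(311,190)]: print("sd",onz(uv,.012,*D).round(3))
# handle top centre
print(tri([((288,137),S),((353,237),D)]), "carrier handle top")
print(tri([((257,184),S),((377,203),D)]), "blue1")
print(tri([((297,116),S),((344,267),D)]), "blue2")
E
```

```text
[[ 0.41   0.    -0.912]
 [ 0.912  0.     0.41 ]
 [ 0.    -1.     0.   ]]
sc [ 0.56  -0.16   0.012]
sc [0.639 0.319 0.012]
sc [0.558 0.341 0.012]
sc [ 0.484 -0.167  0.012]
sd [0.541 0.321 0.012]
sd [ 0.464 -0.171  0.012]
sd [ 0.563 -0.183  0.012]
sd [0.643 0.314 0.012]
[ 0.5107897  -0.31087286  0.21135863] carrier handle top
[ 0.70332145 -0.153066    0.20188269] blue1
[ 0.41437217 -0.42363142  0.20339908] blue2
```

Run:
```python
from h import *
from scipy.optimize import least_squares
S=CAM["scene"];D=CAM["side"]
base=[(-50,-250,12),(50,-250,12),(50,250,12),(-50,250,12)]
obsS={1:(299,209),2:(361,325),3:(389,317)}
obsD={3:(290,194),0:(321,262),1:(346,257),2:(311,190)}
def res(p):
    W=pose(*p,base); e=[]
    for i,u in obsS.items(): e+=list(proj(W[i],*S)[0]-u)
    for i,u in obsD.items(): e+=list(proj(W[i],*D)[0]-u)
    return e
s=least_squares(res,[.554,.072,-.15],loss='soft_l1'); print(s.x,np.round(s.fun,1))
# overlay
p=s.x
t=np.tan(.122)
def rail(dz): 
    c=207+dz; f=lambda y:c-(y+135)*t
    L=228
    return [[(-6,-L,f(-L)),(-6,L,f(L))],[(6,-L,f(-L)),(6,L,f(L))]]
for n,(x0,y0,w,h,k) in {"scene":(240,90,160,240,2.5),"side":(280,140,120,140,4.2)}.items():
    im=cv2.imread(f"pics/{n}0.png"); k2=k
    im=cv2.resize(im,None,fx=k,fy=k,interpolation=cv2.INTER_CUBIC)
    def dl(a,b,col):
        q=proj(pose(*p,[a,b]),*CAM[n]); q=((q+.5)*k-.5).astype(int); cv2.line(im,tuple(map(int,q[0])),tuple(map(int,q[1])),col,1,cv2.LINE_AA)
    for i in range(4): dl(base[i],base[(i+1)%4],(0,255,0))
    for dz,col in ((-20,(255,0,0)),(0,(0,255,255)),(20,(0,0,255))):
        for a,b in rail(dz): dl(a,b,col)
    cv2.imwrite(f"pics/ov_{n}.png",im[int(y0*k):int((y0+h)*k),int(x0*k):int((x0+w)*k)])
```

```text
[ 0.55521654  0.07807533 -0.16030985] [-3.5 -2.4 -2.1  0.3  1.7 -4.2  0.  -1.5 -0.6 -1.7 -0.4 -1.1 -0.  -0.4]
```

View pics/ov_scene.png

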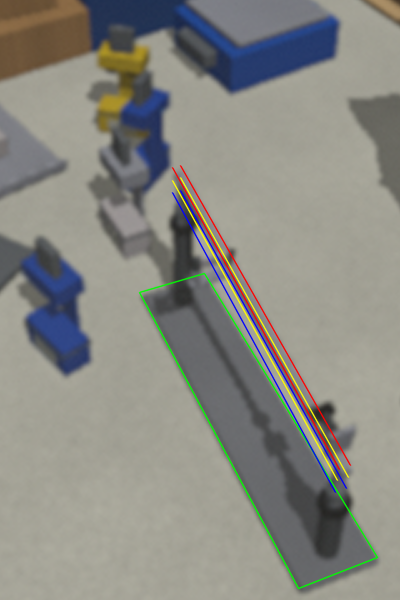

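View pics/ov_side.png

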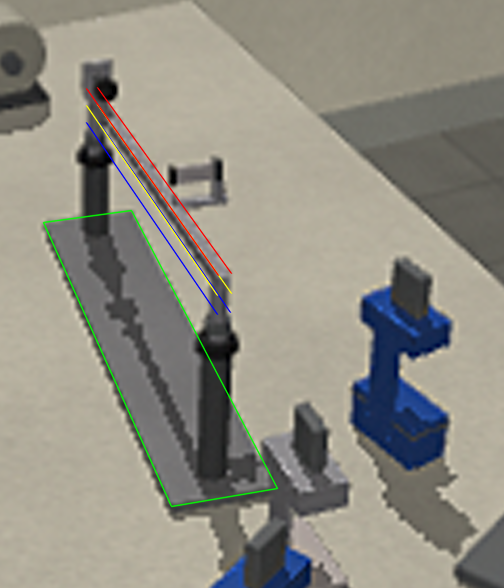

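```bash
cat > pl.py <<'E'
from h import *
def plan(target, yaw, o=None, maxd=5.5, maxs=9.5, n=None):
    """target TCP world xyz, yaw = world angle of tool x; tool y down."""
    o=o or r.get_obs(); R=Rn.from_rotvec(o["orientation"]).as_matrix(); p=o["tcp_pos"]
    y0=np.arctan2(R[1,0],R[0,0]); d=np.array(target)-p; dy=(yaw-y0+np.pi)%(2*np.pi)-np.pi
    n=n or max(1,int(np.ceil(max(np.linalg.norm(d)*100/maxd,abs(np.degrees(dy))/maxs))))
    rows=[];y=y0
    for i in range(n):
        c,s=np.cos(y),np.sin(y); w=d/n*100
        rows.append([round(float(v),2) for v in (c*w[0]+s*w[1], -w[2], s*w[0]*-1*-1*1 - c*w[1]*1 if False else (-(-s*w[0]+c*w[1])*-1), -np.degrees(dy/n))]); y+=dy/n
    print("pos",p.round(4),"yaw",round(np.degrees(y0),2),"tilt",R[2].round(4),"F",np.round(o["contact_force"],1),"w",round(o["grip_width"],4),"t",round(o["clock"],2))
    print(rows); return rows
E
python3 - <<'E'
from pl import *
o=r.get_obs()
plan([.50,.25,.38],np.radians(15),o)
o["tcp_pos"]=np.array([.5,.25,.38]); a=np.radians(15);o["orientation"]=Rn.from_matrix(np.array([[np.cos(a),0,-np.sin(a)*-1],[np.sin(a),0,-np.cos(a)*-1],[0,-1,0]]).copy()).as_rotvec()
plan([.535,-.09,.38],np.radians(-9),o)
E
```

```text
pos [0.277  0.6156 0.2453] yaw 65.77 tilt [ 1.e-04 -1.e+00  0.e+00] F [ 0.4  0.  -0.8] w 0.0852 t 1.05
[[-2.69, -1.5, -3.93, 5.64], [-2.29, -1.5, -4.17, 5.64], [-1.87, -1.5, -4.38, 5.64], [-1.43, -1.5, -4.54, 5.64], [-0.97, -1.5, -4.66, 5.64], [-0.51, -1.5, -4.73, 5.64], [-0.04, -1.5, -4.76, 5.64], [0.42, -1.5, -4.74, 5.64], [0.89, -1.5, -4.67, 5.64]]
pos [0.5  0.25 0.38] yaw -0.0 tilt [ 0. -1.  0.] F [ 0.4  0.  -0.8] w 0.0852 t 1.05
[[0.5, -0.0, -4.86, 1.29], [0.61, -0.0, -4.84, 1.29], [0.72, -0.0, -4.83, 1.29], [0.83, -0.0, -4.81, 1.29], [0.93, -0.0, -4.79, 1.29], [1.04, -0.0, -4.77, 1.29], [1.15, -0.0, -4.75, 1.29]]
```

Request:
{"method": "send_rows", "body": {
  "plan": [
    [-2.7, -1.5, -3.9, 5.6, 1],
    [-2.3, -1.5, -4.2, 5.6, 1],
    [-1.9, -1.5, -4.4, 5.6, 1],
    [-1.4, -1.5, -4.5, 5.6, 1],
    [-1.0, -1.5, -4.7, 5.6, 1],
    [-0.5, -1.5, -4.7, 5.6, 1],
    [0, -1.5, -4.8, 5.6, 1],
    [0.4, -1.5, -4.7, 5.6, 1],
    [0.9, -1.5, -4.7, 5.6, 1]
  ]
}}

```text
clock: 2.17
tcp_pos: [0.5018, 0.2489, 0.3811]
orientation: [-1.56, -0.209, 0.208]
contact_force: [0.3, 0.4, -0.3]
grip_width: 0.0855
```

```bash
sed -i 's/s\*w\[0\]\*-1\*-1\*1 - c\*w\[1\]\*1 if False else (-(-s\*w\[0\]+c\*w\[1\])\*-1)/-s*w[0]+c*w[1]/' pl.py
python3 - <<'E'
from pl import *
plan([.535,-.09,.38],np.radians(-9))
E
```

```text
pos [0.5018 0.2489 0.3811] yaw 15.2 tilt [ 5.e-04 -1.e+00  5.e-04] F [ 0.3  0.4 -0.3] w 0.0855 t 2.17
[[-0.81, 0.02, -4.8, 3.46], [-0.52, 0.02, -4.84, 3.46], [-0.23, 0.02, -4.86, 3.46], [0.06, 0.02, -4.86, 3.46], [0.36, 0.02, -4.85, 3.46], [0.65, 0.02, -4.82, 3.46], [0.94, 0.02, -4.77, 3.46]]
```

Request:
{"method": "send_rows", "body": {
  "plan": [
    [-0.8, 0, -4.8, 3.5, 1],
    [-0.5, 0, -4.8, 3.5, 1],
    [-0.2, 0, -4.9, 3.5, 1],
    [0, 0, -4.9, 3.5, 1],
    [0.4, 0, -4.9, 3.5, 1],
    [0.6, 0, -4.8, 3.5, 1],
    [0.9, 0, -4.8, 3.2, 1]
  ]
}}

```text
clock: 3.05
tcp_pos: [0.5342, -0.091, 0.3806]
orientation: [-1.567, 0.122, -0.123]
contact_force: [0.4, -0.7, 0.1]
grip_width: 0.0855
```

```bash
cat > snap.py <<'E'
import sys,pickle
from pl import *
def snap(n,tag):
    f=r.grab_frame(n); cv2.imwrite(f"pics/{n}{tag}.png",f["image"][:,:,::-1])
    pickle.dump(f,open(f"pics/{n}{tag}.pkl","wb")); return f
def load(n,tag):
    f=pickle.load(open(f"pics/{n}{tag}.pkl","rb")); return f["camera_matrix"],np.array(f["D"],float),f["cam_to_world"]
E
python3 - <<'E'
from snap import *
snap("wrist","1"); plan([.51,-.31,.30],np.radians(-9))
for t in ["carrier","handle","stand","gate"]:
    print(t,[(d["p"],[round(x) for x in d["rect"]]) for d in r.recognise("wrist",t)])
E
```

```text
pos [ 0.5335 -0.0989  0.381 ] yaw -9.55 tilt [ 0.0022 -1.     -0.0032] F [-0.3 -5.   1.1] w 0.0852 t 3.1
[[0.24, 1.62, -4.24, -0.11], [0.23, 1.62, -4.24, -0.11], [0.22, 1.62, -4.24, -0.11], [0.21, 1.62, -4.24, -0.11], [0.2, 1.62, -4.24, -0.11]]
carrier [(0.94, [313, 240, 351, 358]), (0.86, [415, 130, 503, 223]), (0.62, [259, 298, 317, 364]), (0.27, [281, 0, 383, 244])]
handle [(0.69, [313, 238, 349, 354]), (0.66, [260, 300, 318, 367]), (0.62, [417, 131, 501, 221])]
stand [(0.69, [282, 0, 384, 246])]
gate [(0.9, [313, 34, 384, 55]), (0.33, [282, 4, 382, 244])]
```

View pics/wrist1.png

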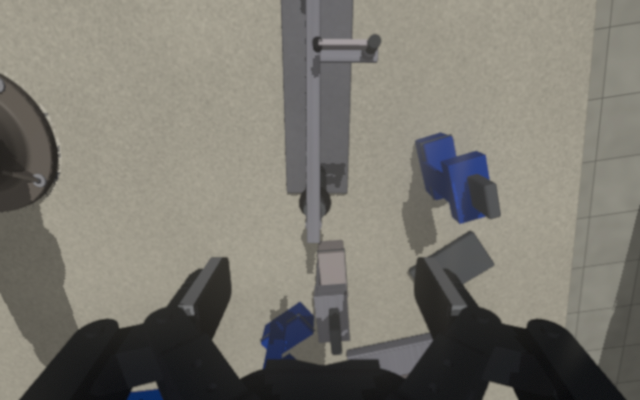

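Request:
{"method": "send_rows", "body": {
  "plan": [
    [0.2, 1.6, -4.2, 0, 1],
    [0.2, 1.6, -4.2, 0, 1],
    [0.2, 1.6, -4.2, 0, 1],
    [0.2, 1.6, -4.2, 0, 1],
    [0.2, 1.6, -4.2, 0, 1],
    [0, 0, 0, 0, 1],
    [0, 0, 0, 0, 1]
  ]
}}

```text
clock: 4.18
tcp_pos: [0.5129, -0.2967, 0.3001]
orientation: [-1.566, 0.119, -0.119]
contact_force: [0.4, -0.3, 0.1]
grip_width: 0.0851
```

Run:
```python
from snap import *
snap("wrist","2"); plan([.51,-.31,.30],np.radians(-9))
for t in ["handle"]:
    print(t,[(d["p"],[round(x) for x in d["rect"]]) for d in r.recognise("wrist",t)])
```

```text
pos [ 0.5131 -0.2964  0.3004] yaw -8.63 tilt [ 3.0e-04 -1.0e+00  1.1e-03] F [-0.6 -0.4  0.5] w 0.0853 t 4.22
[[-0.1, 0.04, -1.4, 0.37]]
handle [(0.96, [233, 314, 292, 378]), (0.74, [447, 0, 581, 52]), (0.73, [223, 214, 305, 351]), (0.63, [298, 123, 353, 228])]
```

View pics/wrist2.png

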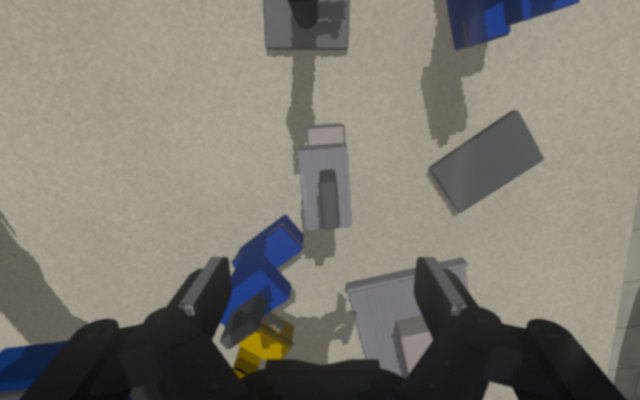

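Run:
```python
import cv2
im=cv2.imread("pics/wrist2.png")
cv2.imwrite("pics/w2c.png",cv2.resize(im[110:240,270:400],None,fx=4.6,fy=4.6,interpolation=cv2.INTER_CUBIC))
```

```text
(no output)
```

View pics/w2c.png

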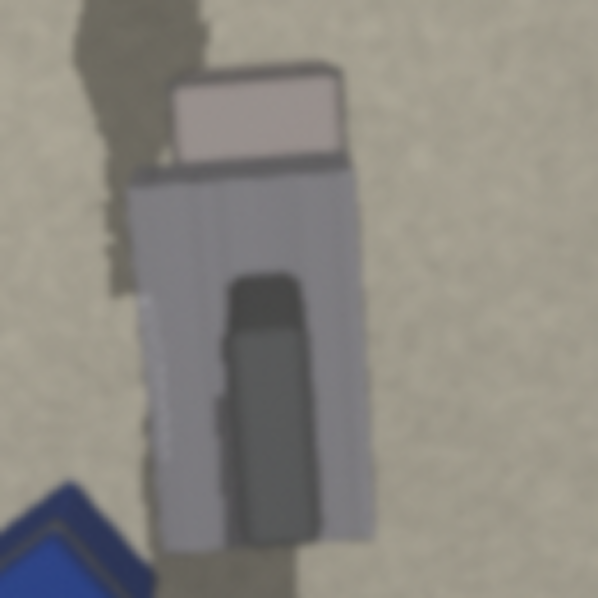

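Run:
```python
from snap import *
from scipy.optimize import least_squares
C=load("wrist","2")
P=[(-25,38,152),(19,38,152),(19,-38,152),(-25,-38,152),(-7,20,195),(7,20,195),(7,-20,195),(-7,-20,195)]
U=np.array([(130,185),(355,172),(374,541),(164,552),(234,330),(305,327),(321,541),(247,546)],float)
U=np.array([270,110])+(U+.5)/4.6-.5
f=lambda p:(proj(pose(p[0],p[1],p[2],P,p[3]),*C)-U).ravel()
s=least_squares(lambda p:f([*p,0]),[.51,-.31,-.15]); print(s.x,np.degrees(s.x[2]),s.fun.round(1))
s2=least_squares(f,[.51,-.31,-.15,0]); print(s2.x,s2.fun.round(1))
plan([s.x[0],s.x[1],.30],s.x[2])
```

```text
[ 0.51693607 -0.29972742 -0.08212582] -4.705462770833622 [-0.7 -0.4  1.1 -1.1  0.6 -0.6 -0.5  0.  -1.7 -0.   1.4 -0.6  0.7  1.4
 -0.8  1.4]
[ 0.51674099 -0.30167039 -0.08234215 -0.00606369] [ 0.   0.6  0.6  0.   0.1 -1.2 -0.  -0.7 -1.4  0.3  1.2 -0.3  0.4  0.5
 -0.7  0.5]
pos [ 0.5131 -0.2964  0.3005] yaw -8.62 tilt [ 6.e-04 -1.e+00  1.e-03] F [-0.3 -0.  -0.4] w 0.0857 t 4.28
[[0.43, 0.05, -0.27, -3.92]]
```

Request:
{"method": "send_rows", "body": {
  "plan": [
    [0.4, 2, -0.4, -3.9, 1],
    [0, 3.5, 0, 0, 1],
    [0, 3.5, 0, 0, 1],
    [0, 2, 0, 0, 1],
    [0, 1.6, 0, 0, 1],
    [0, 0, 0, 0, 1],
    [0, 0, 0, 0, 1]
  ]
}}

```text
clock: 5.15
tcp_pos: [0.5159, -0.3035, 0.1753]
orientation: [-1.57, 0.066, -0.069]
contact_force: [-0.5, -0.1, 0.0]
grip_width: 0.0854
```

Run:
```python
from snap import *
snap("wrist","3"); plan([.5169,-.301,.173],np.radians(-4.7))
```

```text
pos [ 0.5159 -0.3036  0.1754] yaw -4.93 tilt [ 1.8e-03 -1.0e+00 -6.0e-04] F [0.4 0.4 0.4] w 0.0854 t 5.2
[[0.08, 0.24, 0.26, -0.23]]
```

View pics/wrist3.png

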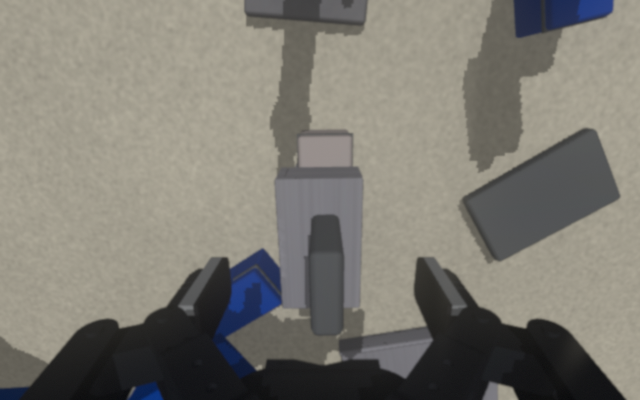

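Request:
{"method": "send_rows", "body": {
  "plan": [
    [0.1, 0.2, 0.2, 0, 1],
    [0, 0, 0, 0, 0.5],
    [0, 0, 0, 0, 0.0],
    [0, 0, 0, 0, 0],
    [0, 0, 0, 0, 0],
    [0, 0, 0, 0, 0],
    [0, 0, 0, 0, 0]
  ],
  "force": 60
}}

```text
clock: 6.08
tcp_pos: [0.5166, -0.3013, 0.1724]
orientation: [-1.57, 0.067, -0.068]
contact_force: [0.9, -0.2, 0.5]
grip_width: 0.0136
```

Run:
```python
from snap import *
snap("wrist","4"); plan([.5169,-.301,.30],np.radians(-4.7))
```

```text
pos [ 0.5166 -0.3013  0.1724] yaw -4.93 tilt [ 4.e-04 -1.e+00 -2.e-04] F [ 2.   0.2 -0.3] w 0.0136 t 6.12
[[0.01, -4.25, 0.01, -0.08], [0.01, -4.25, 0.01, -0.08], [0.01, -4.25, 0.01, -0.08]]
```

View pics/wrist4.png

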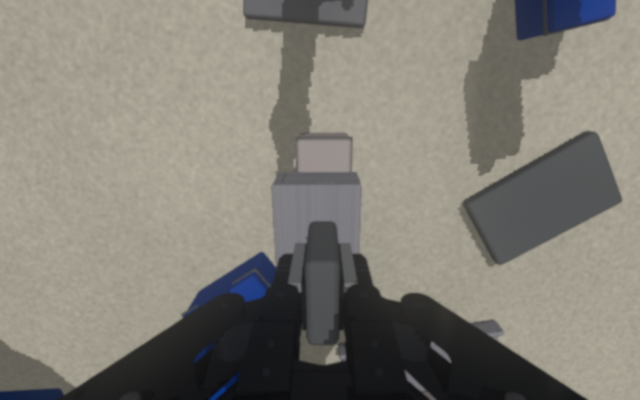

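Run:
```python
from snap import *
sx,sy,sw=.55522,.07808,-.1603
c,s=np.cos(sw),np.sin(sw)
d=np.array([.5166-sx,-.3013-sy]); print("stand coords",c*d[0]+s*d[1],-s*d[0]+c*d[1])
t=pose(sx,sy,sw,[(-80,-145,0),(-80,-250,0)]); print(t)
o=r.get_obs(); o["tcp_pos"][2]=.2865
plan([*t[0,:2],.2865],sw,o)
```

```text
stand coords 0.02242962868221062 -0.3806804441486037
[[ 0.45310156 -0.05229187  0.        ]
 [ 0.43634205 -0.15594571  0.        ]]
pos [ 0.5166 -0.3013  0.2865] yaw -4.93 tilt [ 4.e-04 -1.e+00 -2.e-04] F [ 2.   0.2 -0.3] w 0.0136 t 6.12
[[-1.69, -0.0, 4.85, 0.85], [-1.76, -0.0, 4.83, 0.85], [-1.84, -0.0, 4.8, 0.85], [-1.91, -0.0, 4.77, 0.85], [-1.98, -0.0, 4.74, 0.85]]
```

Request:
{"method": "send_rows", "body": {
  "plan": [
    [0, -2, 0, 0, 0],
    [0, -4, 0, 0, 0],
    [0, -3.7, 0, 0, 0],
    [0, -1.7, 0, 0, 0],
    [-3, 0, 0, 1.4, 0],
    [-3.5, 0, 0, 1.4, 0],
    [-3, 0, 2, 1.4, 0],
    [0, 0, 4.5, 0, 0],
    [0, 0, 5, 0, 0],
    [0, 0, 5, 0, 0],
    [0, 0, 4.5, 0, 0],
    [0, 0, 2.5, 0, 0]
  ]
}}

```text
clock: 7.62
tcp_pos: [0.4581, -0.056, 0.2858]
orientation: [-1.567, 0.124, -0.121]
contact_force: [0.5, -1.5, -5.6]
grip_width: 0.0132
```

Request:
{"method": "send_rows", "body": {
  "plan": [
    [0, 0, 0, 0, 0],
    [0, 0, 0, 0, 0]
  ]
}}

```text
clock: 7.88
tcp_pos: [0.4581, -0.0595, 0.2859]
orientation: [-1.568, 0.127, -0.125]
contact_force: [0.2, -0.1, -5.8]
grip_width: 0.0131
```

Run:
```python
from snap import *
snap("wrist","5"); snap("scene","5"); snap("side","5");plan([.4531,-.0523,.2865],-.1603)
im=cv2.imread("pics/scene5.png"); cv2.imwrite("pics/s5c.png",cv2.resize(im[90:330,240:440],None,fx=2.5,fy=2.5,interpolation=cv2.INTER_CUBIC))
im=cv2.imread("pics/side5.png"); cv2.imwrite("pics/d5c.png",cv2.resize(im[130:280,230:390],None,fx=4,fy=4,interpolation=cv2.INTER_CUBIC))
```

```text
pos [ 0.4584 -0.0597  0.2862] yaw -9.24 tilt [-4.e-04 -1.e+00 -2.e-04] F [-0.  -0.1 -5.4] w 0.0132 t 8.03
[[-0.64, -0.03, 0.65, -0.06]]
```

View pics/wrist5.png

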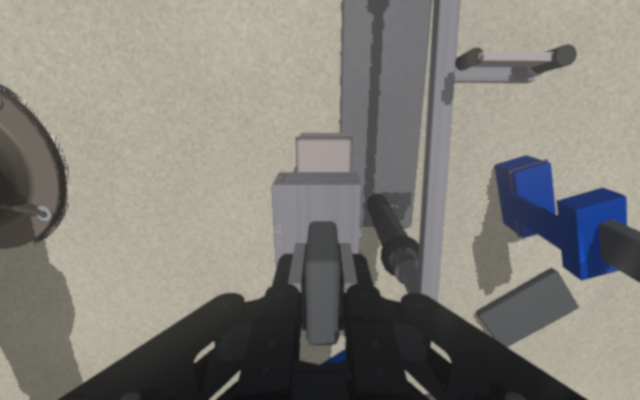

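View pics/s5c.png

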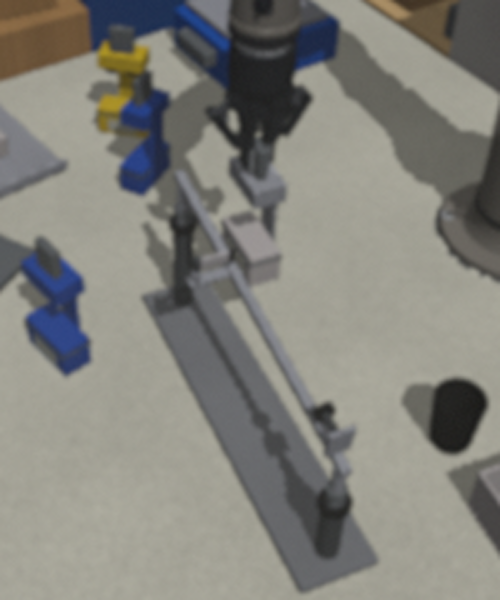

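View pics/d5c.png

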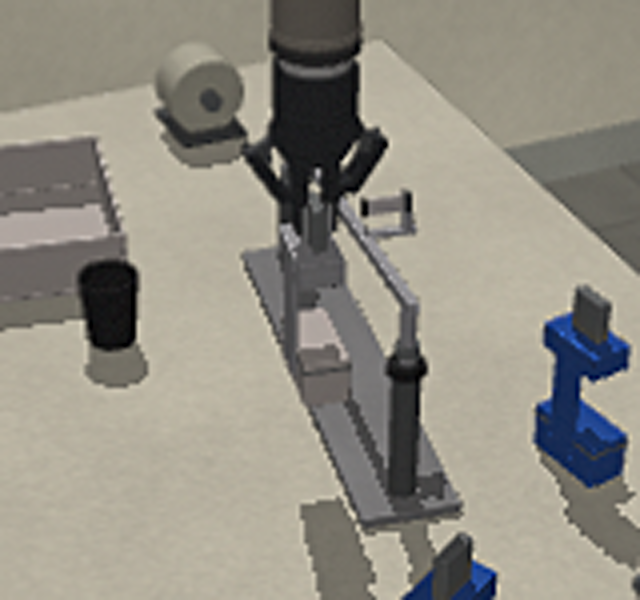

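Run:
```python
import cv2
im=cv2.imread("pics/wrist5.png")
cv2.imwrite("pics/w5a.png",cv2.resize(im[0:150,400:600],None,fx=4,fy=4,interpolation=cv2.INTER_CUBIC))
cv2.imwrite("pics/w5b.png",cv2.resize(im[150:300,330:480],None,fx=4,fy=4,interpolation=cv2.INTER_CUBIC))
```

```text
(no output)
```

View pics/w5a.png

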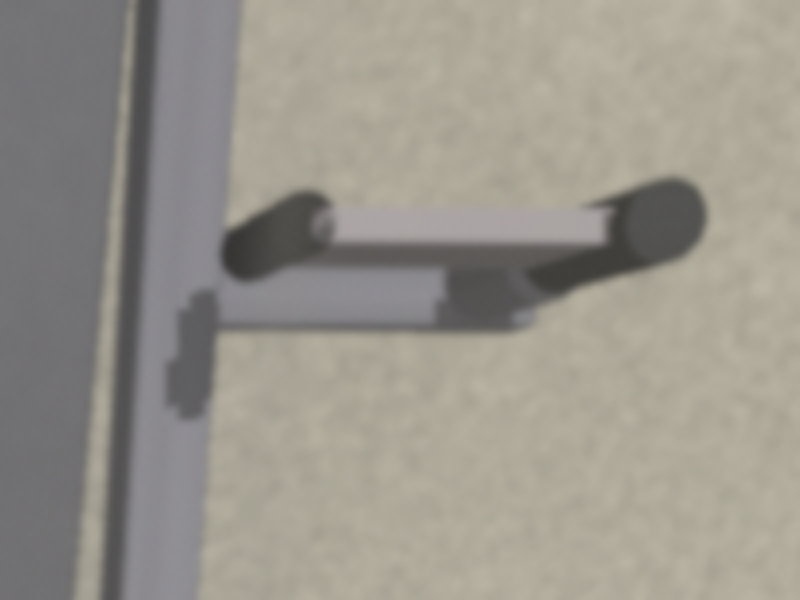

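View pics/w5b.png

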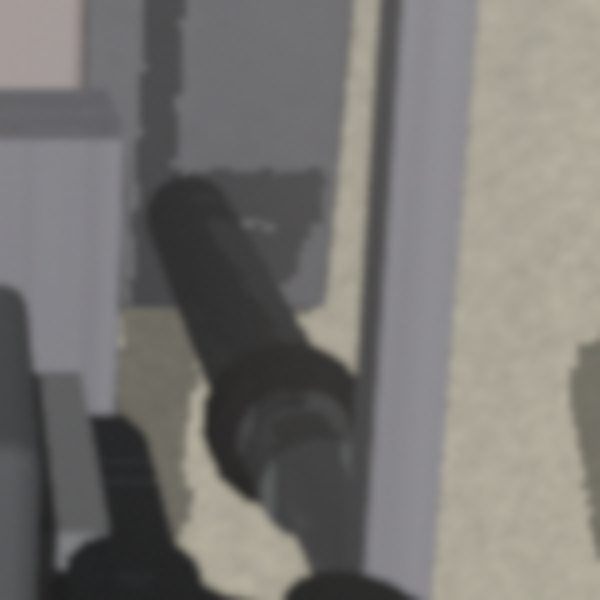

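```bash
cat > fit.py <<'E'
from snap import *
from scipy.optimize import least_squares
S=CAM["scene"];D=CAM["side"];W=load("wrist","5"); t=np.tan(.122)
top=lambda y,dz:207+dz-(y+135)*t
# line obs: (cam, A(dz),B(dz), pixels)
def lines(dz):
    L=228; f=lambda x:((x,-L,top(-L,dz)),(x,L,top(L,dz)))
    return [(W,*f(-6),[(439.5,0),(431,150),(430.2,150),(420.5,295)]),
            (W,*f(6),[(460.7,0),(449.5,150),(449.2,150),(438.5,295)]),
            (W,(50,-250,12),(50,250,12),[(432,0),(418.4,150),(411.2,225)]),
            (W,(-50,-250,12),(50,-250,12),[(363.7,226),(400,226.7)])]
base=[(-50,-250,12),(50,-250,12),(50,250,12),(-50,250,12)]
pts=[(S,base[1],(299,209)),(S,base[2],(361,325)),(S,base[3],(389,317)),(D,base[3],(290,194)),(D,base[0],(321,262)),(D,base[1],(346,257)),(D,base[2],(311,190))]
def res(p,parts=False,wr=1,dd=1):
    x,y,w,dz=p; e=[]
    for C,A,B,us in lines(dz):
        # clip to in-front segment near
        q=proj(pose(x,y,w,[np.array(A)*.55+np.array(B)*.45,np.array(A)*.8+np.array(B)*.2]),*C)
        d=q[1]-q[0]; n=np.array([-d[1],d[0]])/np.hypot(*d)
        e+=[float(n@(np.array(u)-q[0]))*wr for u in us]
    for C,P,u in pts: e+=list((proj(pose(x,y,w,P),*C)[0]-u))
    L=228.3
    e+=list(proj(pose(x,y,w,(0,-L,top(-L,dz))),*D)[0]-(332.4,205))
    e+=list(proj(pose(x,y,w,(0,-L,top(-L,dz))),*S)[0]-(312,159.2))
    return np.array(e)
if __name__=="__main__":
    for wr in (1,3):
        s=least_squares(lambda p:res(p,wr=wr),[.555,.078,-.16,0],x_scale=[.01,.01,.01,10],loss='soft_l1'); print(s.x,np.degrees(s.x[2])); print(res(s.x).round(1))
E
python3 fit.py
```

```text
[ 0.55252183  0.08286952 -0.16212031 16.60090716] -9.288809790763626
[ 0.2 -1.1 -0.3 -0.1  0.3  0.   0.3 -0.1  1.1  0.5  0.6  0.5 -0.1 -2.1
 -1.9 -0.4  1.2  3.4 -3.3 -0.8 -1.9 -1.9 -2.3 -1.7 -1.7 -0.9 -0.7 -0.6
  0.3 -0.1 -1.6]
[ 0.55183937  0.08320482 -0.16126544 18.27853624] -9.239828911302649
[-0.1 -1.2 -0.4 -0.   0.2  0.1  0.4  0.1  0.5  0.   0.2  0.4 -0.2 -1.9
 -1.9 -0.   1.1  3.7 -3.4 -1.  -1.9 -2.1 -2.3 -1.9 -1.7 -1.1 -0.7 -0.7
 -0.1  0.1 -2. ]
```

Run:
```python
from snap import *
C=load("wrist","5"); p=(.4584,-.0597,np.radians(-9.24))
P=[(-25,38,152),(19,38,152),(19,-38,152),(-25,-38,152),(-7,20,195),(7,20,195),(7,-20,195),(-7,-20,195)]
q=proj(pose(*p,P,.2862-.1724),*C); print(q.round(1))
P2=[(22,45,50),(-22,45,50)]; print(proj(pose(*p,P2,.2862-.1724),*C).round(1))
im=cv2.imread("pics/wrist5.png"); k=5
im=cv2.resize(im,None,fx=k,fy=k,interpolation=cv2.INTER_CUBIC)
for a in (q[:4],q[4:]): cv2.polylines(im,[((a+.5)*k-.5).round().astype(np.int32)],True,(0,255,0),1)
cv2.imwrite("pics/w5h.png",im[125*k:245*k,250*k:390*k])
cv2.imwrite("pics/w5i.png",im[230*k:350*k,250*k:390*k])
```

```text
[[274.  186.8]
 [364.9 187. ]
 [359.  317.3]
 [280.3 317.1]
 [307.6 265.9]
 [345.  266. ]
 [342.7 350.8]
 [308.9 350.7]]
[[352.9 140.9]
 [296.4 140.8]]
```

View pics/w5h.png

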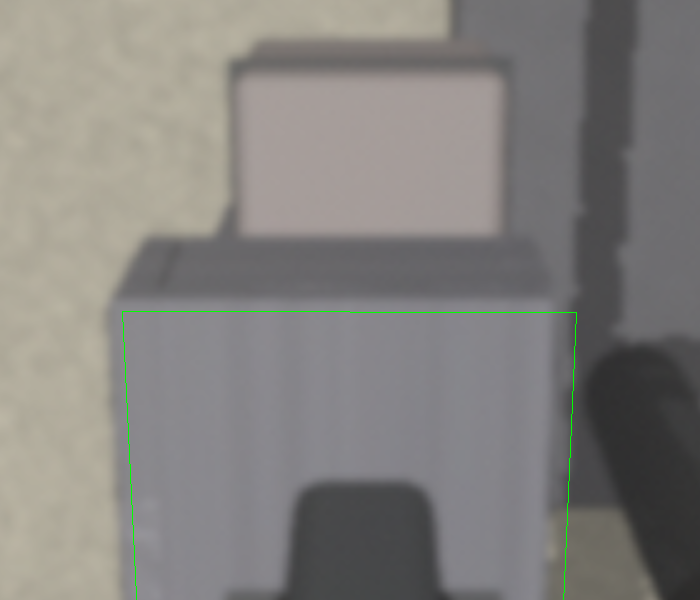

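View pics/w5i.png

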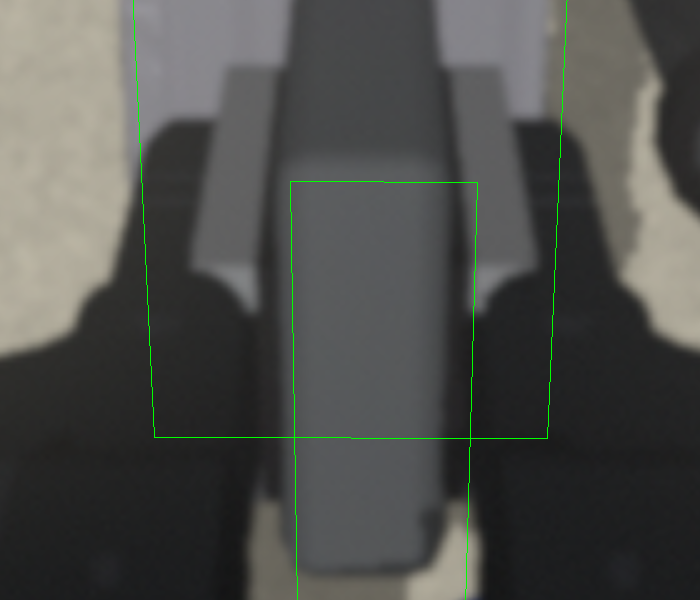

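Run:
```python
from snap import *
t=pose(.5521,.0831,-.1617,[(1.3,-140,0)])[0]; print(t)
plan([t[0],t[1],.312],-.1617,n=3)
```

```text
[ 0.53084356 -0.055283    0.        ]
pos [ 0.4584 -0.0597  0.2862] yaw -9.24 tilt [-4.e-04 -1.e+00 -2.e-04] F [-0.  -0.1 -5.4] w 0.0132 t 8.03
[[2.36, -0.86, 0.53, 0.01], [2.36, -0.86, 0.53, 0.01], [2.36, -0.86, 0.54, 0.01]]
```

Request:
{"method": "send_rows", "body": {
  "plan": [
    [0, -1.3, 0.8, 0, 0],
    [0, -1.3, 0.8, 0, 0],
    [0, 0, 0, 0, 0],
    [1.5, 0, 0, 0, 0],
    [2, 0, 0, 0, 0],
    [2, 0, 0, 0, 0],
    [1.5, 0, 0, 0, 0],
    [0, 0, 0, 0, 0],
    [0, 0, 0, 0, 0]
  ]
}}

```text
clock: 9.15
tcp_pos: [0.5299, -0.0541, 0.3119]
orientation: [-1.567, 0.126, -0.124]
contact_force: [-0.6, 0.1, -5.0]
grip_width: 0.0135
```

Run:
```python
from snap import *
snap("wrist","6"); snap("scene","6"); snap("side","6");plan([.53084,-.0553,.312],-.1617)
k=4
im=cv2.imread("pics/wrist6.png"); cv2.imwrite("pics/w6c.png",cv2.resize(im[40:190,250:420],None,fx=k,fy=k,interpolation=cv2.INTER_CUBIC))
im=cv2.imread("pics/side6.png"); cv2.imwrite("pics/d6c.png",cv2.resize(im[130:280,230:390],None,fx=4,fy=4,interpolation=cv2.INTER_CUBIC))
im=cv2.imread("pics/scene6.png"); cv2.imwrite("pics/s6c.png",cv2.resize(im[110:260,270:400],None,fx=4,fy=4,interpolation=cv2.INTER_CUBIC))
```

```text
pos [ 0.5299 -0.0539  0.3123] yaw -9.12 tilt [-3.e-04 -1.e+00  4.e-04] F [-0.   0.2 -5.4] w 0.0134 t 9.3
[[0.11, 0.03, -0.12, 0.14]]
```

View pics/wrist6.png

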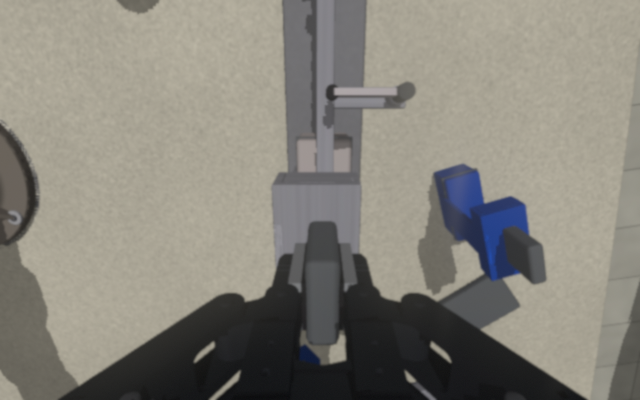

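View pics/w6c.png

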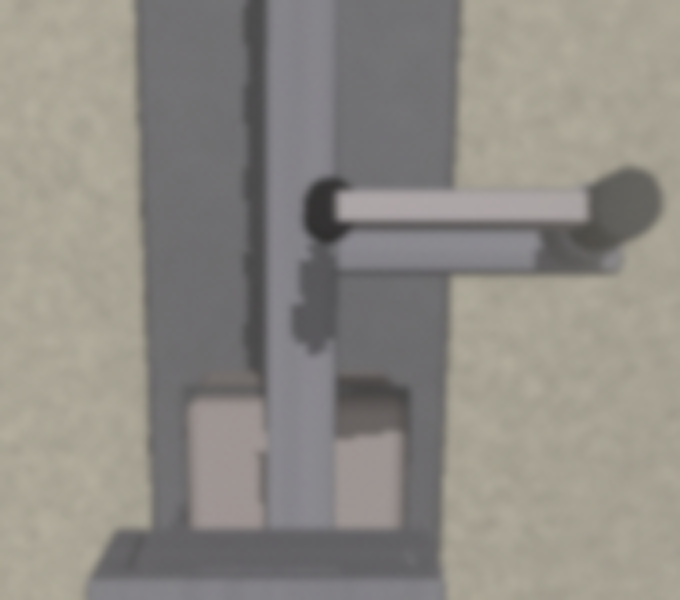

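View pics/s6c.png

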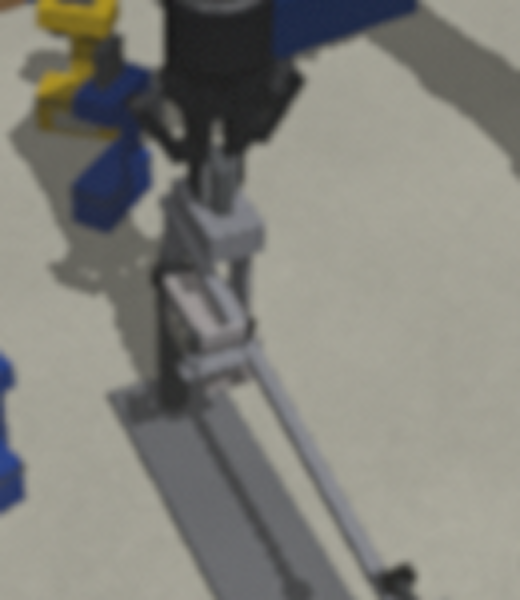

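View pics/d6c.png

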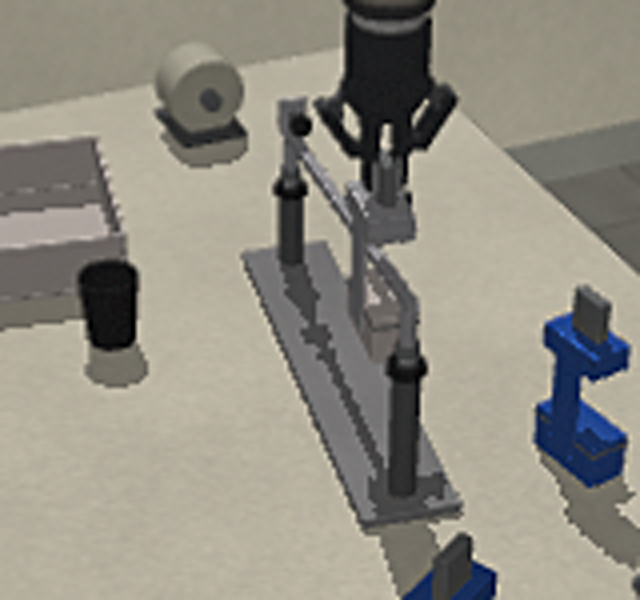

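Run:
```python
from snap import *
g=cv2.imread("pics/wrist6.png").astype(float).mean(2)
def edges(rows,lo,hi,sign):
    out=[]
    for v in rows:
        d=np.gradient(cv2.GaussianBlur(g[v:v+1],(0,0),1)[0])*sign; w=np.clip(d[lo:hi],0,None); i=w.argmax(); a=max(0,i-2);b=i+3
        out.append((lo+(w[a:b]*np.arange(a,b)).sum()/w[a:b].sum(),w.max()))
    return np.array(out)
def fit(name,rows,lo,hi,s):
    e=edges(rows,lo,hi,s); ok=abs(e[:,0]-np.median(e[:,0]))<4
    c=np.polyfit(np.array(rows)[ok],e[ok,0],1); print(name,"slope",c[0].round(4),"at",rows[0],np.polyval(c,rows[0]).round(2),"at",rows[-1],np.polyval(c,rows[-1]).round(2),"std",np.std(e[ok,0]-np.polyval(c,np.array(rows)[ok])).round(2),"g",e[:,1].mean().round(1))
fit("railL",range(145,168),312,323,-1)
fit("railR",range(150,168),327,340,1)
fit("railL up",range(2,70),310,324,1)
fit("railR up",range(2,70),325,340,-1)
fit("cassL",range(145,168),292,302,1)
fit("cassR",range(150,168),345,357,-1)
fit("headL",range(190,250),265,285,-1);fit("headL",range(190,250),265,285,1)
fit("headR",range(190,250),352,366,1); fit("headR",range(190,250),352,366,-1)
for v in (160,20,200): print(v,g[v,262:370].round().astype(int).tolist())
```

```text
railL slope -0.0609 at 145 314.83 at 167 313.49 std 0.62 g 7.9Traceback (most recent call last):
  File "<stdin>", line 13, in <module>
  File "<stdin>", line 10, in fit
  File "<stdin>", line 7, in edges
ValueError: operands could not be broadcast together with shapes (4,) (5,)
```

Run:
```python
import cv2
g=cv2.imread("pics/wrist6.png").astype(float).mean(2)
for lo,hi in ((10,30),(60,75),(110,125),(155,168)):
    print("rail",lo,list(zip(range(308,342),g[lo:hi,308:342].mean(0).round().astype(int).tolist())))
m=g[155:168].mean(0); print("cass",list(zip(range(290,302),m[290:302].round().astype(int))),list(zip(range(344,358),m[344:358].round().astype(int))))
for lo,hi in((190,200),(225,235)):
    m=g[lo:hi].mean(0); print("head",list(zip(range(266,284),m[266:284].round().astype(int).tolist())),list(zip(range(352,366),m[352:366].round().astype(int).tolist())))
```

```text
rail 10 [(308, 85), (309, 85), (310, 84), (311, 82), (312, 79), (313, 76), (314, 77), (315, 81), (316, 98), (317, 119), (318, 130), (319, 134), (320, 135), (321, 135), (322, 133), (323, 132), (324, 132), (325, 132), (326, 132), (327, 133), (328, 134), (329, 135), (330, 134), (331, 133), (332, 131), (333, 125), (334, 116), (335, 112), (336, 113), (337, 114), (338, 114), (339, 114), (340, 114), (341, 114)]
rail 60 [(308, 112), (309, 111), (310, 104), (311, 91), (312, 81), (313, 77), (314, 77), (315, 84), (316, 102), (317, 123), (318, 132), (319, 134), (320, 134), (321, 134), (322, 133), (323, 132), (324, 132), (325, 133), (326, 134), (327, 135), (328, 136), (329, 136), (330, 135), (331, 133), (332, 128), (333, 120), (334, 112), (335, 112), (336, 113), (337, 113), (338, 113), (339, 114), (340, 113), (341, 114)]
rail 110 [(308, 109), (309, 108), (310, 104), (311, 94), (312, 82), (313, 76), (314, 76), (315, 82), (316, 101), (317, 124), (318, 135), (319, 137), (320, 136), (321, 133), (322, 125), (323, 114), (324, 104), (325, 96), (326, 91), (327, 90), (328, 89), (329, 89), (330, 88), (331,
[... 1201 characters left out ...]
2, 134), (273, 130), (274, 132), (275, 132), (276, 132), (277, 133), (278, 133), (279, 133), (280, 132), (281, 132), (282, 133), (283, 134)] [(352, 129), (353, 129), (354, 130), (355, 131), (356, 132), (357, 134), (358, 133), (359, 130), (360, 128), (361, 137), (362, 152), (363, 158), (364, 158), (365, 158)]
head [(266, 164), (267, 163), (268, 163), (269, 163), (270, 162), (271, 161), (272, 156), (273, 148), (274, 142), (275, 140), (276, 141), (277, 143), (278, 144), (279, 144), (280, 143), (281, 139), (282, 134), (283, 132)] [(352, 128), (353, 128), (354, 130), (355, 132), (356, 133), (357, 133), (358, 131), (359, 131), (360, 141), (361, 152), (362, 157), (363, 158), (364, 159), (365, 159)]
```

Request:
{"method": "send_rows", "body": {
  "plan": [
    [0.15, 0, 0, 0, 0],
    [0, 0.7, 0, 0, 0],
    [0, 0.7, 0, 0, 0],
    [0, 0.3, 0, 0, 0],
    [0, 0, 0, 0, 0],
    [0, 0, 0, 0, 0]
  ]
}}

```text
clock: 10.05
tcp_pos: [0.5321, -0.0542, 0.2954]
orientation: [-1.567, 0.125, -0.125]
contact_force: [0.6, 0.6, -5.0]
grip_width: 0.0132
```

Run:
```python
from snap import *
snap("wrist","7");snap("scene","7"); snap("side","7"); plan([.53084,-.0553,.312],-.1617)
k=4
im=cv2.imread("pics/wrist7.png"); cv2.imwrite("pics/w7c.png",cv2.resize(im[40:190,250:420],None,fx=k,fy=k,interpolation=cv2.INTER_CUBIC))
g=im.astype(float).mean(2)
for lo,hi in ((10,30),(60,75),(155,168)):
    print("rail",lo,list(zip(range(310,340),g[lo:hi,310:340].mean(0).round().astype(int).tolist())))
im=cv2.imread("pics/scene7.png"); cv2.imwrite("pics/s7c.png",cv2.resize(im[110:260,270:400],None,fx=4,fy=4,interpolation=cv2.INTER_CUBIC))
```

```text
pos [ 0.532  -0.0542  0.2955] yaw -9.13 tilt [ 3.e-04 -1.e+00  1.e-04] F [-0.5 -0.2 -5.5] w 0.0129 t 10.2
[[-0.1, -1.65, -0.13, 0.14]]
rail 10 [(310, 78), (311, 87), (312, 104), (313, 122), (314, 132), (315, 134), (316, 135), (317, 135), (318, 134), (319, 133), (320, 132), (321, 132), (322, 133), (323, 133), (324, 134), (325, 135), (326, 135), (327, 134), (328, 133), (329, 131), (330, 126), (331, 116), (332, 111), (333, 112), (334, 114), (335, 114), (336, 114), (337, 114), (338, 114), (339, 114)]
rail 60 [(310, 78), (311, 82), (312, 99), (313, 121), (314, 132), (315, 135), (316, 135), (317, 135), (318, 134), (319, 133), (320, 132), (321, 133), (322, 134), (323, 135), (324, 136), (325, 136), (326, 136), (327, 135), (328, 134), (329, 130), (330, 124), (331, 116), (332, 113), (333, 113), (334, 114), (335, 114), (336, 114), (337, 114), (338, 114), (339, 114)]
rail 155 [(310, 150), (311, 141), (312, 131), (313, 131), (314, 136), (315, 138), (316, 138), (317, 136), (318, 136), (319, 136), (320, 136), (321, 138), (322, 139), (323, 140), (324, 140), (325, 140), (326, 139), (327, 138), (328, 136), (329, 129), (330, 117), (331, 107), (332, 107), (333, 110), (334, 111), (335, 113), (336, 114), (337, 114), (338, 114), (339, 114)]
```

View pics/w7c.png

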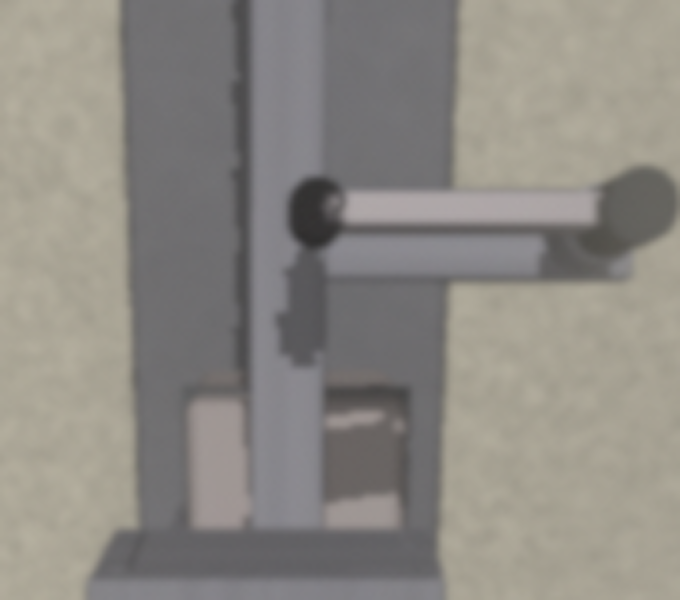

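View pics/s7c.png

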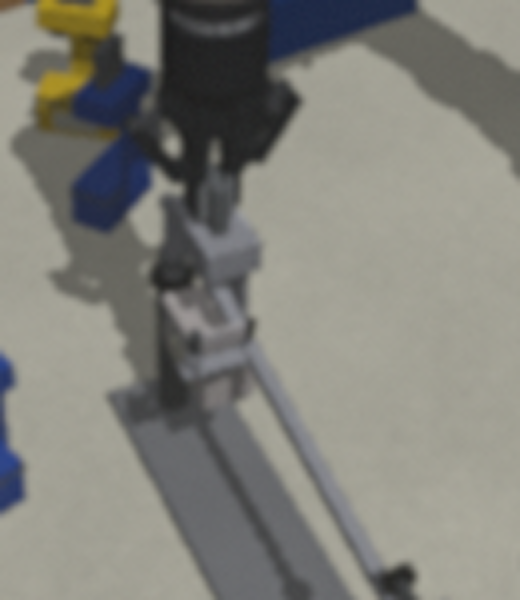

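Request:
{"method": "send_rows", "body": {
  "plan": [
    [-0.11, 0, 0, 0, 0],
    [0, 0.4, 0, 0, 0],
    [0, 0.4, 0, 0, 0],
    [0, 0, 0, 0, 0],
    [0, 0, 0, 0, 0]
  ]
}}

```text
clock: 10.82
tcp_pos: [0.5309, -0.054, 0.2872]
orientation: [-1.567, 0.125, -0.125]
contact_force: [0.2, 0.7, -5.2]
grip_width: 0.0134
```

Run:
```python
from snap import *
snap("wrist","8"); plan([.53084,-.0553,.2755],-.1617)
k=4
im=cv2.imread("pics/wrist8.png"); cv2.imwrite("pics/w8c.png",cv2.resize(im[40:190,250:420],None,fx=k,fy=k,interpolation=cv2.INTER_CUBIC))
g=im.astype(float).mean(2)
for lo,hi in ((10,30),(60,75),(155,168)):
    print("rail",lo,list(zip(range(308,340),g[lo:hi,308:340].mean(0).round().astype(int).tolist())))
```

```text
pos [ 0.5309 -0.054   0.2873] yaw -9.13 tilt [ 1.e-04 -1.e+00  0.e+00] F [ 0.6 -0.1 -5.4] w 0.0135 t 10.88
[[0.01, 1.18, -0.13, 0.14]]
rail 10 [(308, 77), (309, 77), (310, 76), (311, 76), (312, 81), (313, 95), (314, 115), (315, 128), (316, 133), (317, 135), (318, 135), (319, 135), (320, 134), (321, 133), (322, 132), (323, 132), (324, 133), (325, 133), (326, 134), (327, 135), (328, 136), (329, 135), (330, 134), (331, 132), (332, 127), (333, 119), (334, 112), (335, 113), (336, 114), (337, 114), (338, 114), (339, 114)]
rail 60 [(308, 106), (309, 95), (310, 83), (311, 78), (312, 80), (313, 90), (314, 109), (315, 126), (316, 133), (317, 135), (318, 135), (319, 135), (320, 134), (321, 133), (322, 133), (323, 133), (324, 134), (325, 136), (326, 136), (327, 137), (328, 136), (329, 136), (330, 135), (331, 132), (332, 125), (333, 113), (334, 106), (335, 110), (336, 113), (337, 114), (338, 114), (339, 114)]
rail 155 [(308, 153), (309, 153), (310, 151), (311, 144), (312, 128), (313, 111), (314, 112), (315, 127), (316, 137), (317, 138), (318, 137), (319, 137), (320, 136), (321, 136), (322, 137), (323, 138), (324, 140), (325, 140), (326, 140), (327, 140), (328, 139), (329, 139), (330, 137), (331, 132), (332, 120), (333, 107), (334, 102), (335, 102), (336, 102), (337, 102), (338, 101), (339, 101)]
```

View pics/w8c.png

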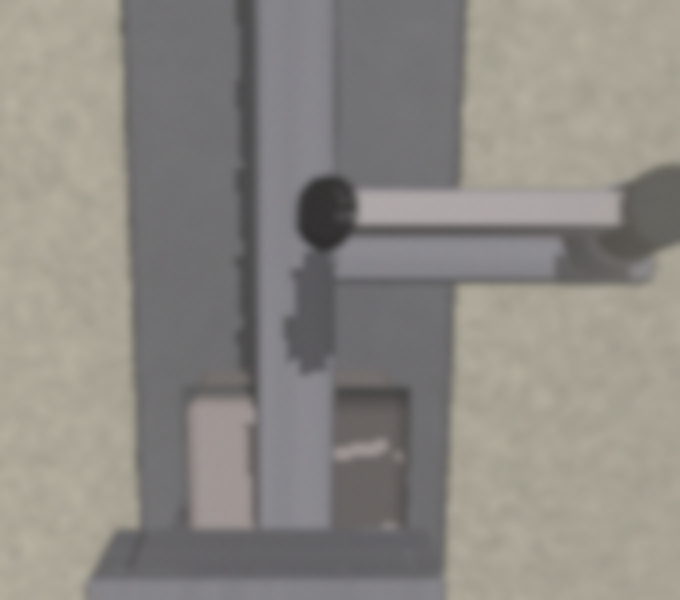

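Request:
{"method": "send_rows", "body": {
  "plan": [
    [0, 0.2, 0, 0, 0],
    [0, 0.2, 0, 0, 0],
    [0, 0.1, 0, 0, 0],
    [0, 0, 0, 0, 0]
  ]
}}

```text
clock: 11.38
tcp_pos: [0.5308, -0.054, 0.2822]
orientation: [-1.567, 0.125, -0.125]
contact_force: [1.4, -0.0, -5.8]
grip_width: 0.0135
```

Request:
{"method": "send_rows", "body": {
  "plan": [
    [0, 0.15, 0, 0, 0],
    [0, 0, 0, 0, 0]
  ]
}}

```text
clock: 11.62
tcp_pos: [0.5308, -0.054, 0.2807]
orientation: [-1.567, 0.125, -0.125]
contact_force: [1.2, -0.5, -4.8]
grip_width: 0.013
```

Request:
{"method": "send_rows", "body": {
  "plan": [
    [0, 0.15, 0, 0, 0],
    [0, 0, 0, 0, 0]
  ]
}}

```text
clock: 11.88
tcp_pos: [0.531, -0.054, 0.2794]
orientation: [-1.567, 0.125, -0.125]
contact_force: [-0.4, -0.3, -2.2]
grip_width: 0.0133
```

Request:
{"method": "send_rows", "body": {
  "plan": [
    [0, 0.1, 0, 0, 0],
    [0, 0, 0, 0, 0]
  ]
}}

```text
clock: 12.12
tcp_pos: [0.531, -0.0539, 0.2786]
orientation: [-1.567, 0.125, -0.125]
contact_force: [-1.3, 0.4, -0.8]
grip_width: 0.0133
```

Run:
```python
from snap import *
snap("wrist","9");snap("scene","9"); snap("side","9"); plan([.53084,-.0553,.2755],-.1617); print(r.get_obs()["moment"])
k=4
im=cv2.imread("pics/side9.png"); cv2.imwrite("pics/d9c.png",cv2.resize(im[160:260,290:390],None,fx=6,fy=6,interpolation=cv2.INTER_CUBIC))
im=cv2.imread("pics/scene9.png"); cv2.imwrite("pics/s9c.png",cv2.resize(im[130:230,280:380],None,fx=6,fy=6,interpolation=cv2.INTER_CUBIC))
im=cv2.imread("pics/wrist9.png"); cv2.imwrite("pics/w9c.png",cv2.resize(im[40:190,250:420],None,fx=k,fy=k,interpolation=cv2.INTER_CUBIC))
```

```text
pos [ 0.531  -0.0539  0.2785] yaw -9.12 tilt [ 4.e-04 -1.e+00  2.e-04] F [-0.9  0.8 -0.8] w 0.0133 t 12.28
[[0.0, 0.3, -0.14, 0.14]]
[0.09128112 0.23936932 0.00079797]
```

View pics/s9c.png

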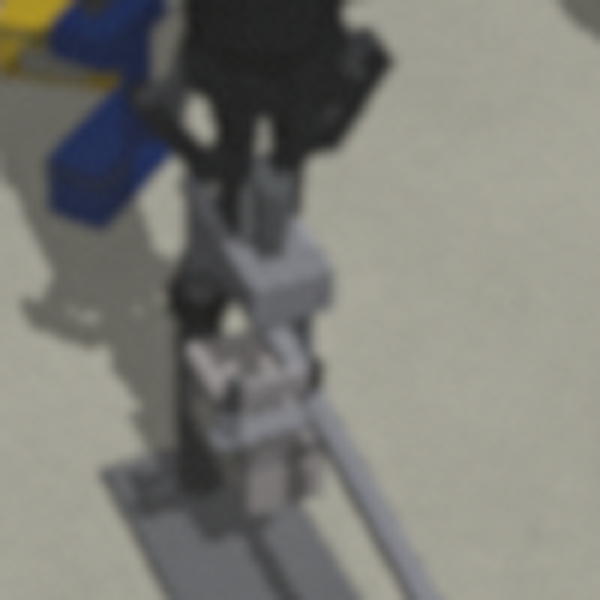

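View pics/d9c.png

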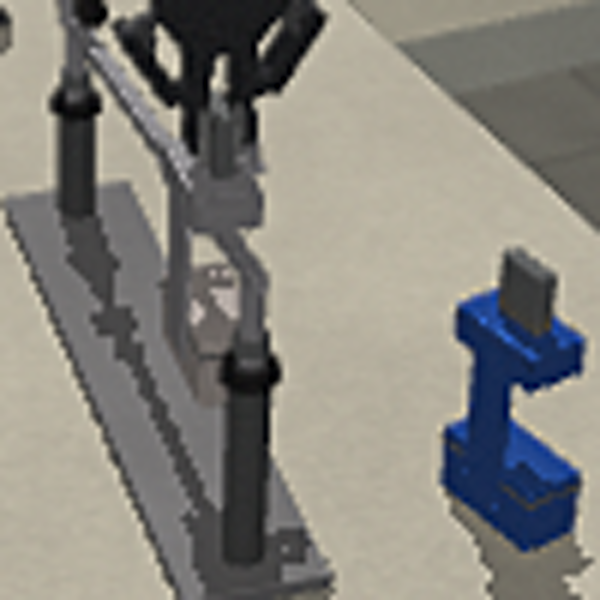

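View pics/w9c.png

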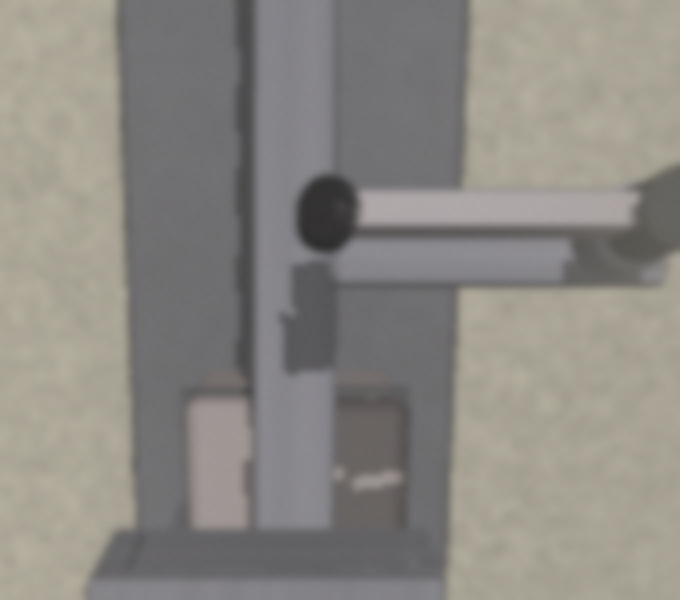

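Request:
{"method": "send_rows", "body": {
  "plan": [
    [0, 0.1, 0, 0, 0],
    [0, 0, 0, 0, 0],
    [0, 0, 0, 0, 0]
  ],
  "force": 20
}}

```text
clock: 12.65
tcp_pos: [0.531, -0.0539, 0.2775]
orientation: [-1.567, 0.125, -0.125]
contact_force: [-1.9, 0.3, 1.8]
grip_width: 0.0135
```

Request:
{"method": "send_rows", "body": {
  "plan": [
    [0, 0.1, 0, 0, 0],
    [0, 0, 0, 0, 0],
    [0, 0, 0, 0, 0]
  ]
}}

```text
clock: 13.02
tcp_pos: [0.5311, -0.0539, 0.2765]
orientation: [-1.567, 0.125, -0.125]
contact_force: [-1.9, 2.0, 4.2]
grip_width: 0.0134
```

Run:
```python
from snap import *
snap("wrist","10"); plan([.53084,-.0553,.2755],-.1617); print(r.get_obs()["moment"])
k=4
im=cv2.imread("pics/wrist10.png"); cv2.imwrite("pics/w10c.png",cv2.resize(im[40:190,250:420],None,fx=k,fy=k,interpolation=cv2.INTER_CUBIC))
```

```text
pos [ 0.5311 -0.0539  0.2765] yaw -9.12 tilt [ 5.e-04 -1.e+00  2.e-04] F [-1.8  1.8  3.8] w 0.0131 t 13.07
[[0.0, 0.1, -0.14, 0.14]]
[ 0.16476115  0.41242639 -0.03900596]
```

View pics/w10c.png

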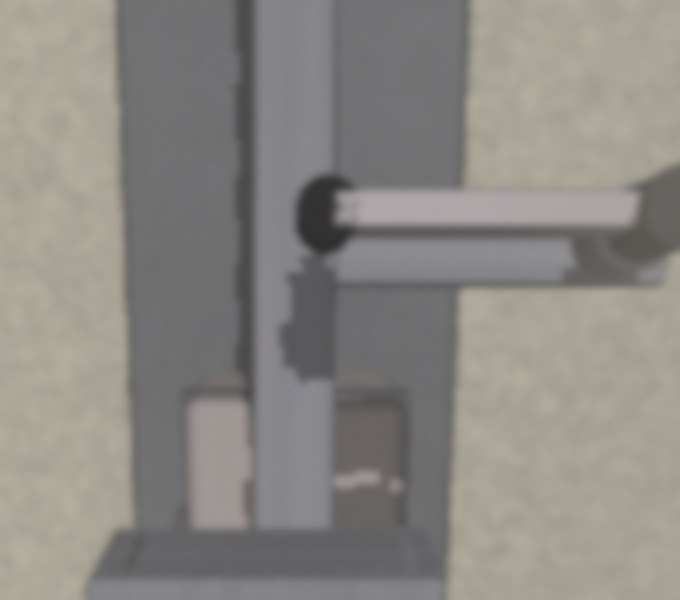

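Request:
{"method": "send_rows", "body": {
  "plan": [
    [-0.06, 0, 0, 0, 0],
    [0, 0, 0, 0, 0]
  ]
}}

```text
clock: 13.32
tcp_pos: [0.5308, -0.0539, 0.2766]
orientation: [-1.567, 0.124, -0.126]
contact_force: [-0.5, 0.9, 4.8]
grip_width: 0.0131
```

Request:
{"method": "send_rows", "body": {
  "plan": [
    [-0.06, 0, 0, 0, 0],
    [0, 0, 0, 0, 0]
  ]
}}

```text
clock: 13.58
tcp_pos: [0.5306, -0.0539, 0.2767]
orientation: [-1.567, 0.123, -0.127]
contact_force: [3.0, 0.1, 4.0]
grip_width: 0.0132
```

Run:
```python
from snap import *
plan([.53084,-.0553,.2755],-.1617); print(r.get_obs()["moment"],r.get_obs()["contact_force"])
```

```text
pos [ 0.5306 -0.0539  0.2767] yaw -9.12 tilt [ 2.4e-03 -1.0e+00  1.0e-04] F [3.  0.1 4. ] w 0.0132 t 13.57
[[0.05, 0.12, -0.13, 0.15]]
[ 0.03596726 -0.82151721  0.07741883] [2.99034677 0.07703314 4.02134315]
```

Request:
{"method": "send_rows", "body": {
  "plan": [
    [0.06, 0, 0, 0, 0],
    [0, 0.06, 0.5, 0, 0],
    [0, 0.06, 0.5, 0, 0],
    [0, 0.06, 0.5, 0, 0],
    [0, 0.06, 0.5, 0, 0],
    [0, 0.06, 0.5, 0, 0],
    [0, 0, 0, 0, 0]
  ]
}}

```text
clock: 14.45
tcp_pos: [0.5346, -0.0284, 0.2733]
orientation: [-1.567, 0.124, -0.125]
contact_force: [4.8, 1.0, 6.2]
grip_width: 0.0134
```

```bash
cat >> pl.py <<'E'
def st():
    o=r.get_obs(); p=o["tcp_pos"]; d=p[:2]-np.array([.5521,.0831]); c,s=np.cos(-.1617),np.sin(-.1617)
    R=Rn.from_rotvec(o["orientation"]).as_matrix(); F=o["contact_force"]; 
    x,y=1e3*(c*d[0]+s*d[1]),1e3*(-s*d[0]+c*d[1])
    print("t",round(o["clock"],2),"stand x,y mm",round(x,1),round(y,1),"z",round(1e3*p[2],1),"z-rel",round(1e3*p[2]-276.7+(y+139.0)*.1228,1),"F stand",round(c*F[0]+s*F[1],1),round(-s*F[0]+c*F[1],1),round(F[2],1),"yaw",np.degrees(np.arctan2(R[1,0],R[0,0])).round(2),"M",np.round(o["moment"],2),"w",round(o["grip_width"],4))
E
python3 -c "
from pl import *
st()"
```

```text
t 14.45 stand x,y mm 0.7 -112.8 z 273.3 z-rel -0.1 F stand 4.6 1.8 6.2 yaw -9.07 M [ 0.02 -1.31  0.12] w 0.0134
```

Request:
{"method": "send_rows", "body": {
  "plan": [
    [0.1, -0.04, 0, 0, 0],
    [0, 0, 0, 0, 0]
  ]
}}

```text
clock: 14.7
tcp_pos: [0.5347, -0.0294, 0.2735]
orientation: [-1.567, 0.126, -0.124]
contact_force: [3.0, 1.1, 4.7]
grip_width: 0.0135
```

```bash
python3 -c "
from snap import *
st();snap('wrist','11')
im=cv2.imread('pics/wrist11.png'); cv2.imwrite('pics/w11c.png',cv2.resize(im[40:190,250:420],None,fx=4,fy=4,interpolation=cv2.INTER_CUBIC))"
```

```text
t 14.7 stand x,y mm 1.0 -113.8 z 273.5 z-rel -0.1 F stand 2.7 1.5 4.7 yaw -9.14 M [ 0.12 -0.68  0.04] w 0.0135
```

View pics/w11c.png

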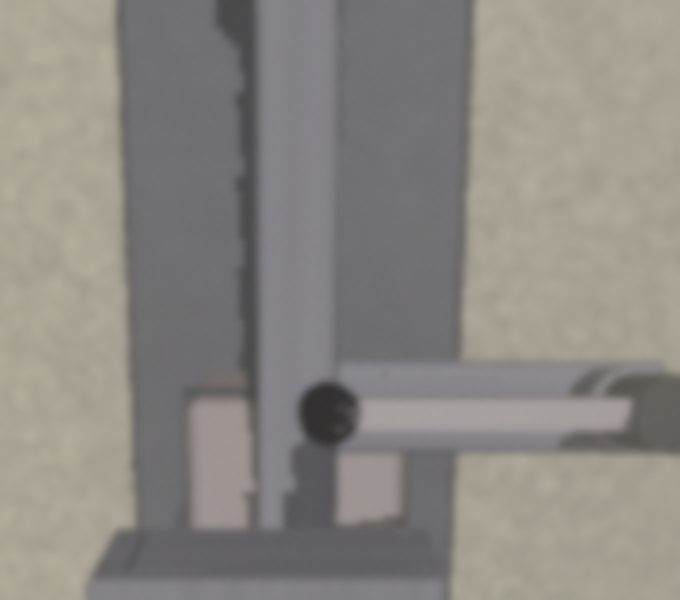

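Request:
{"method": "send_rows", "body": {
  "plan": [
    [0.08, 0.06, 0.5, 0, 0],
    [0, 0.06, 0.5, 0, 0],
    [0, 0.06, 0.5, 0, 0],
    [0, 0.06, 0.5, 0, 0],
    [0, 0, 0, 0, 0]
  ]
}}

```text
clock: 15.38
tcp_pos: [0.538, -0.0104, 0.2708]
orientation: [-1.568, 0.128, -0.124]
contact_force: [-0.4, -0.5, 5.7]
grip_width: 0.0133
```

```bash
python3 -c "
from snap import *
st();snap('wrist','12')"
```

```text
t 15.38 stand x,y mm 1.2 -94.5 z 270.8 z-rel -0.4 F stand -0.3 -0.5 5.7 yaw -9.17 M [-0.37 -0.09 -0.03] w 0.0133
```

View pics/wrist12.png

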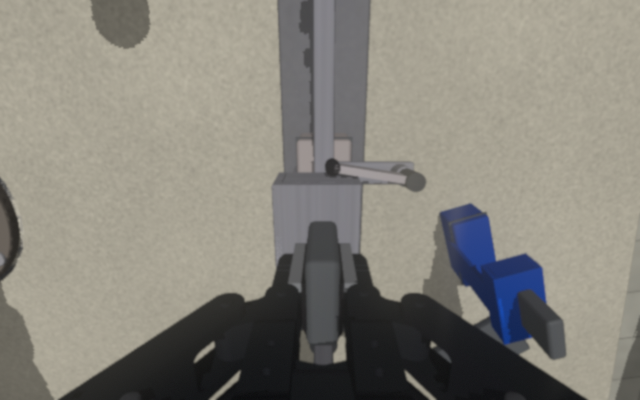

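Request:
{"method": "send_rows", "body": {
  "plan": [
    [0, 0.03, 0.5, 0, 0],
    [0, 0.06, 0.5, 0, 0],
    [0, 0.06, 0.5, 0, 0],
    [0, 0.06, 0.5, 0, 0],
    [0, 0.06, 0.5, 0, 0],
    [0, 0.06, 0.5, 0, 0]
  ]
}}

```text
clock: 16.18
tcp_pos: [0.5425, 0.0167, 0.2674]
orientation: [-1.571, 0.13, -0.125]
contact_force: [-0.8, -6.2, 5.6]
grip_width: 0.0133
```

```bash
python3 -c "
from snap import *
st();snap('wrist','13')"
```

```text
t 16.18 stand x,y mm 1.2 -67.1 z 267.4 z-rel -0.5 F stand 0.2 -6.3 5.6 yaw -9.32 M [-1.63 -0.17 -0.14] w 0.0133
```

View pics/wrist13.png

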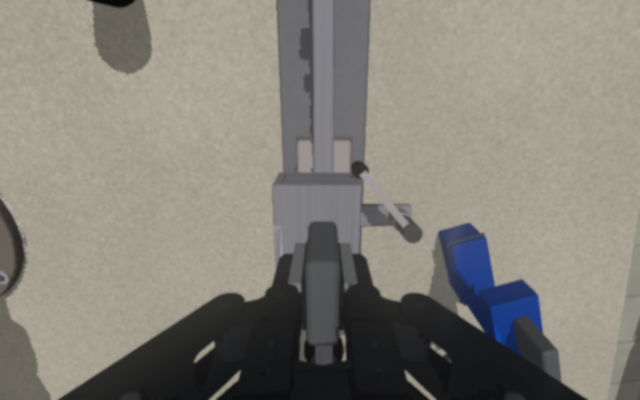

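Request:
{"method": "send_rows", "body": {
  "plan": [
    [0, 0.05, 0.5, 0, 0],
    [0, 0.06, 0.5, 0, 0],
    [0, 0.06, 0.5, 0, 0],
    [0, 0.06, 0.5, 0, 0],
    [0, 0.06, 0.5, 0, 0],
    [0, 0.06, 0.5, 0, 0]
  ]
}}

```text
clock: 16.98
tcp_pos: [0.5479, 0.0499, 0.264]
orientation: [-1.567, 0.127, -0.123]
contact_force: [-4.2, -1.2, 4.1]
grip_width: 0.0132
```

```bash
python3 -c "
from snap import *
st();snap('wrist','14')"
```

```text
t 16.98 stand x,y mm 1.2 -33.4 z 264.0 z-rel 0.3 F stand -3.9 -1.9 4.1 yaw -9.12 M [-0.29  1.05 -0.02] w 0.0132
```

View pics/wrist14.png

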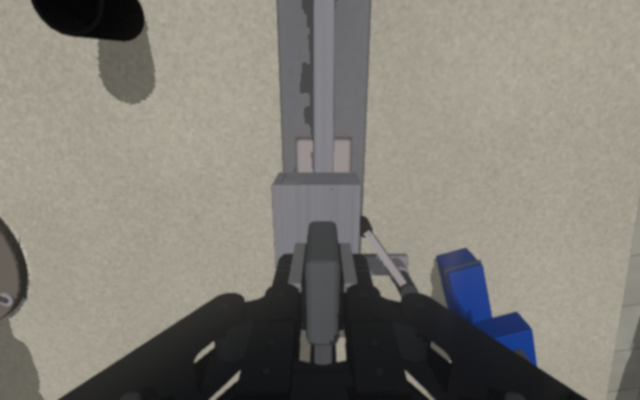

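Request:
{"method": "send_rows", "body": {
  "plan": [
    [0, 0.06, 0.5, 0, 0],
    [0, 0.06, 0.5, 0, 0],
    [0, 0.06, 0.5, 0, 0],
    [0, 0.06, 0.5, 0, 0],
    [0, 0.06, 0.5, 0, 0],
    [0, 0.06, 0.5, 0, 0]
  ]
}}

```text
clock: 17.77
tcp_pos: [0.5527, 0.0795, 0.2605]
orientation: [-1.567, 0.127, -0.124]
contact_force: [-4.7, 0.2, 3.1]
grip_width: 0.0133
```

```bash
python3 -c "
from snap import *
st()"
```

```text
t 17.77 stand x,y mm 1.2 -3.5 z 260.5 z-rel 0.4 F stand -4.7 -0.5 3.1 yaw -9.14 M [-0.3   1.32 -0.19] w 0.0133
```

Request:
{"method": "send_rows", "body": {
  "plan": [
    [0, 0.07, 0.5, 0, 0],
    [0, 0.06, 0.5, 0, 0],
    [0, 0.06, 0.5, 0, 0],
    [0, 0.06, 0.5, 0, 0],
    [0, 0.06, 0.5, 0, 0],
    [0, 0.06, 0.5, 0, 0],
    [0, 0.06, 0.5, 0, 0],
    [0, 0, 0, 0, 0],
    [0, 0, 0, 0, 0]
  ]
}}

```text
clock: 18.9
tcp_pos: [0.5585, 0.1151, 0.2563]
orientation: [-1.566, 0.125, -0.123]
contact_force: [-5.1, 1.8, 2.5]
grip_width: 0.0131
```

```bash
python3 -c "
from snap import *
st();snap('wrist','15');snap('side','15');snap('scene','15')
im=cv2.imread('pics/scene15.png'); cv2.imwrite('pics/s15c.png',cv2.resize(im[130:330,280:430],None,fx=3,fy=3,interpolation=cv2.INTER_CUBIC))"
```

```text
t 18.9 stand x,y mm 1.1 32.6 z 256.3 z-rel 0.6 F stand -5.3 1.0 2.5 yaw -9.07 M [ 0.36  1.23 -0.08] w 0.0131
```

View pics/wrist15.png

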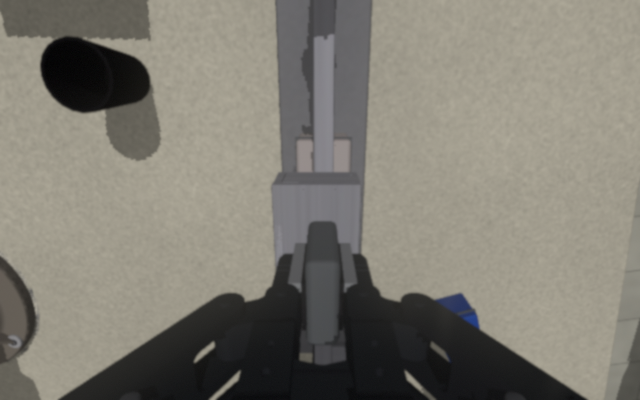

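View pics/s15c.png

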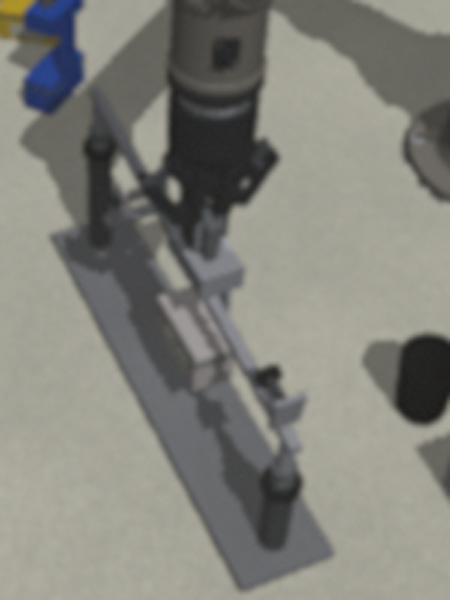

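Request:
{"method": "send_rows", "body": {
  "plan": [
    [-0.1, 0, 0, 0, 0],
    [0, 0, 0, 0, 0]
  ]
}}

```text
clock: 19.3
tcp_pos: [0.5581, 0.1143, 0.2566]
orientation: [-1.567, 0.124, -0.125]
contact_force: [-3.9, 2.3, 2.3]
grip_width: 0.0132
```

```bash
python3 -c "
from snap import *
st()
im=cv2.imread('pics/side15.png'); cv2.imwrite('pics/d15c.png',cv2.resize(im[130:270,250:390],None,fx=4.2,fy=4.2,interpolation=cv2.INTER_CUBIC))"
```

```text
t 19.3 stand x,y mm 0.9 31.8 z 256.6 z-rel 0.9 F stand -4.2 1.6 2.3 yaw -9.1 M [ 0.31  0.8  -0.07] w 0.0132
```

View pics/d15c.png

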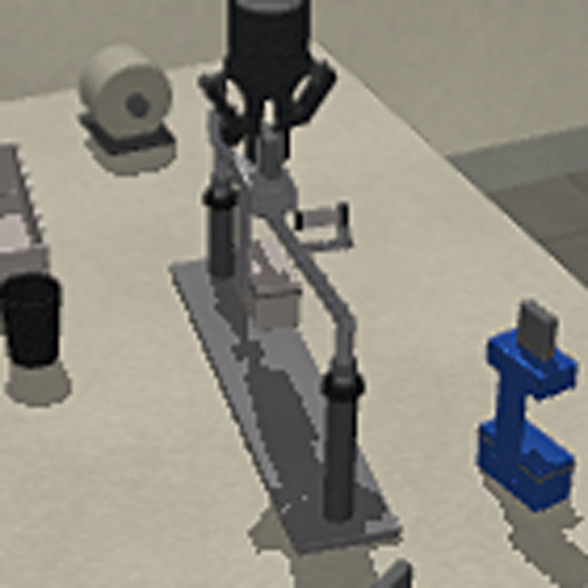

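Request:
{"method": "send_rows", "body": {
  "plan": [
    [-0.12, 0, 0, 0, 0],
    [0, 0, 0, 0, 0]
  ]
}}

```text
clock: 19.55
tcp_pos: [0.5577, 0.1139, 0.257]
orientation: [-1.567, 0.123, -0.127]
contact_force: [0.4, 1.5, 2.7]
grip_width: 0.0133
```

```bash
python3 -c "
from snap import *
st()"
```

```text
t 19.55 stand x,y mm 0.6 31.3 z 257.0 z-rel 1.2 F stand 0.2 1.6 2.7 yaw -9.13 M [ 0.1  -0.13 -0.  ] w 0.0133
```

Request:
{"method": "send_rows", "body": {
  "plan": [
    [0, -0.03, 0, 0, 0],
    [0, 0, 0, 0, 0.6],
    [0, 0, 0, 0, 0.6],
    [0, 0, 0, 0, 0.6],
    [0, 0, 0, 0, 0.6],
    [0, 0, 0, 0, 0.6],
    [0, 0, 0, 0, 0.6],
    [0, 0, 0, 0, 0.6],
    [0, 0, 0, 0, 0.6],
    [0, 0, 0, 0, 0.6],
    [0, 0, 0, 0, 0.6]
  ]
}}

```text
clock: 20.92
tcp_pos: [0.5568, 0.114, 0.2569]
orientation: [-1.567, 0.125, -0.125]
contact_force: [-0.3, -0.1, -0.5]
grip_width: 0.0514
```

```bash
python3 -c "
from snap import *
st();snap('wrist','16');snap('side','16');snap('scene','16')
im=cv2.imread('pics/side16.png'); cv2.imwrite('pics/d16c.png',cv2.resize(im[130:270,250:390],None,fx=4.2,fy=4.2,interpolation=cv2.INTER_CUBIC))
im=cv2.imread('pics/scene16.png'); cv2.imwrite('pics/s16c.png',cv2.resize(im[130:330,280:430],None,fx=3,fy=3,interpolation=cv2.INTER_CUBIC))"
```

```text
t 20.93 stand x,y mm -0.3 31.3 z 256.9 z-rel 1.1 F stand -0.3 -0.2 -0.5 yaw -9.13 M [-0.02 -0.01  0.02] w 0.0514
```

View pics/s16c.png

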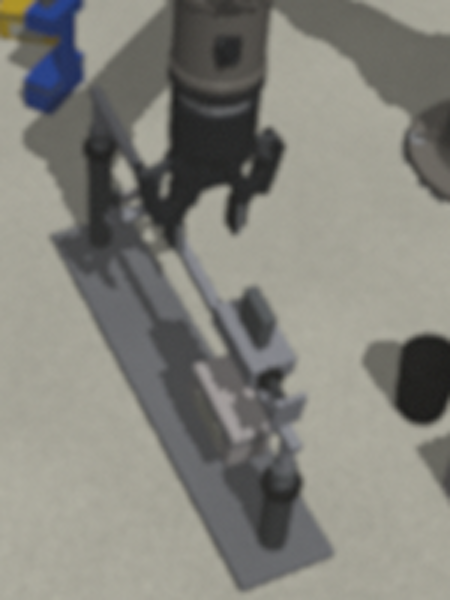

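View pics/wrist16.png

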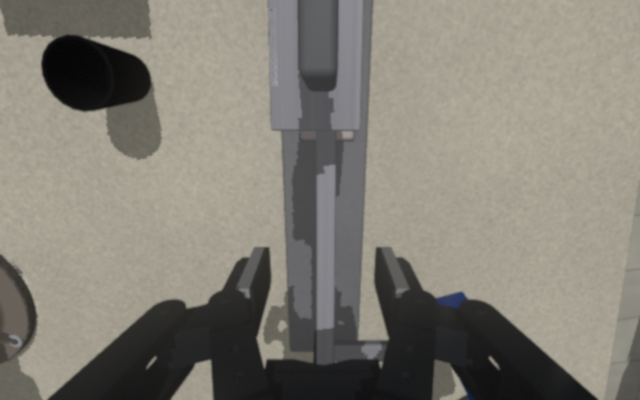

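View pics/d16c.png

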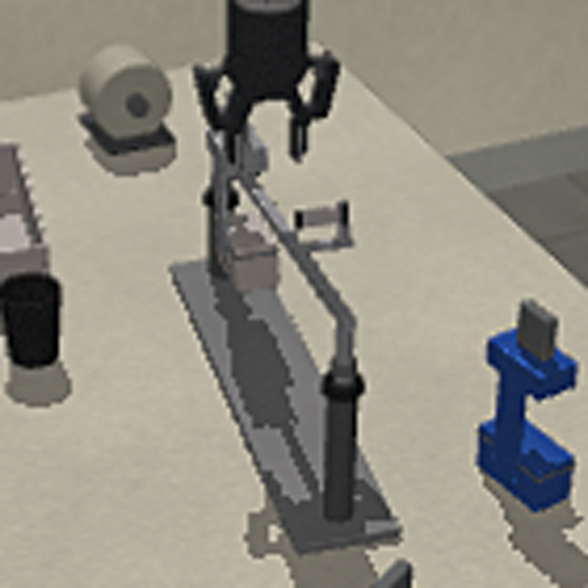

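The carrier has rolled down to the buffer and the gate looks shut. I'll lift the gripper straight up and check again.

Request:
{"method": "send_rows", "body": {
  "plan": [
    [0, -2, 0, 0, 0.6],
    [0, -4, 0, 0, 0.6],
    [0, -4, 0, 0, 0.6],
    [0, -2, 0, 0, 0.6],
    [0, 0, 0, 0, 0.6],
    [0, 0, 0, 0, 0.6],
    [0, 0, 0, 0, 0.6],
    [0, 0, 0, 0, 0.6]
  ]
}}

```text
clock: 22.08
tcp_pos: [0.5565, 0.114, 0.376]
orientation: [-1.568, 0.126, -0.124]
contact_force: [0.0, -0.2, -0.3]
grip_width: 0.0513
```

```bash
python3 -c "
from snap import *
st();snap('wrist','17');snap('scene','17')
im=cv2.imread('pics/scene17.png'); cv2.imwrite('pics/s17c.png',cv2.resize(im[130:330,280:430],None,fx=3,fy=3,interpolation=cv2.INTER_CUBIC))
# wheel_line stand y from handle top far/near edges in wrist17 computed later
C=load('wrist','17')
for y in (115,120,125,130,135):
    z=.2235-(y+140)*1e-3*.1228-.118
    q=proj(pose(.5521,.0831,-.1617,[(0,y-20,195),(0,y-38,152)],z),*C); print(y,q.round(1).tolist())"
```

```text
t 22.07 stand x,y mm -0.6 31.2 z 376.0 z-rel 120.2 F stand 0.0 -0.2 -0.3 yaw -9.12 M [-0.01 -0.02 -0.01] w 0.0513
115 [[325.3, 117.4], [324.9, 134.8]]
120 [[325.4, 110.1], [324.9, 128.8]]
125 [[325.4, 102.8], [324.9, 122.8]]
130 [[325.4, 95.4], [324.9, 116.7]]
135 [[325.4, 87.9], [325.0, 110.6]]
```

View pics/wrist17.png

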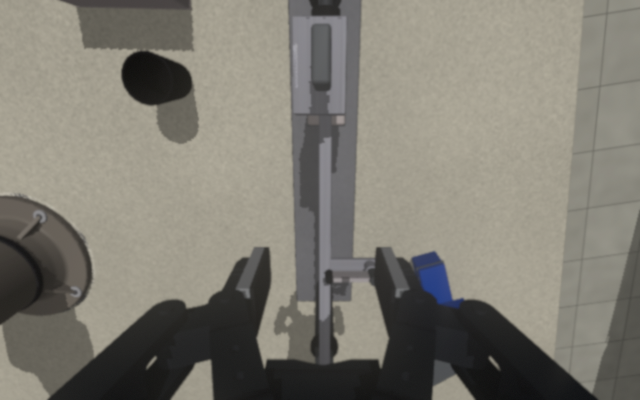

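View pics/s17c.png

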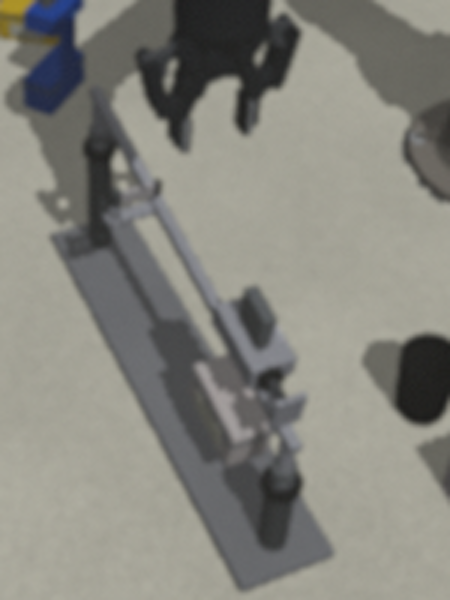

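```bash
python3 -c "
from bench import r
print(r.hand_in())"
```

```text
the job is handed in; nothing more can be done
None
```

The carrier is hooked on the rail, went through the spring gate in the gripper, and rolled by itself down to the buffer. I handed the job in at about 22 s of the 61 s allowed; no verdict was reported.

**What I did**
- I picked the white-and-steel carrier, not the blue or yellow look-alikes, and gripped it by its handle.
- I hooked it on from the -x side at about stand y -139 and lowered it by feel. Contact came about 16 mm above the nominal rail height, close to the 17–18 mm estimated from the pictures. I carried on down until the rail bore about 10 N while I still held it.
- I rolled it downhill with the rail bearing roughly 8–12 N. The readings I took through the gate peaked at about 6 N along the rail.
- I let go at about stand y +31.

**Last checks**
- **Carrier:** it sits against the buffer and did not move between two pictures about 1 s apart.
- **Gate:** the paddle is back across the rail.
- **Robot:** the gripper is about 12 cm above where it let go, touching nothing, with force readings near zero.
- **Bystanders:** I never went near the basket, calculator or cup, and the cup looks undisturbed. I did not measure any of the three again.

**What disagreed or stayed uncertain**
- From the last picture I measured the resting position at about stand y +132, against the nominal +125. I put this down to error in my stand estimate and the carrier's tilt.
- The tool could not tilt with the slope, so the carrier was held level. While held, the uphill wheel probably took most of the load.
- I read sideways forces of up to about 5 N during the roll, and eased them to near zero before letting go.

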